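# Hang the riser collars on their hook, nested

### The arm

A 6-joint arm with a two-finger parallel gripper is mounted at the origin on a cart in front of the work surface, level with it; the furniture and walls round the work are solid. World frame = base frame: x ahead of the robot, y to its left, z up, the work surface at z = 0. Lengths are in m, angles in rad, forces in N, time in s.
With the tool pointing down it reaches from about 0.35 to 0.775 m from the base axis. Payload 7.3 kg.
Tool frame: the origin (TCP) lies on the centre line of the jaws, within the pads' length; the fingertips stand 8 mm ahead of it and the grasp point (between the pads) lies 11 mm behind it; z points along the fingers, y is the direction in which the jaws open and shut (so a half turn about z gives the same grasp; the last joint's range is limited). The gripper opens to 92 mm and grips with 3 to 60 N. Pads are 19 mm wide; open, the fingers measure 130 mm over their backs; the gripper's body (75 mm by 190 mm) begins 47 mm behind the grasp point.
Start: joints at [-0.146, 0.342, 1.524, -0, 1.275, -0.146], TCP at [0.525, 0, 0.195] pointing down, gripper open.
Joint ranges: [-2.53, 2.53], [-0.77, 2.02], [0.04, 2.7], [-1, 4.14], [0.28, 2.66], [-3.11, 3.11]. Speed limits (rad/s): [2.57, 2.57, 3.14, 3.14, 3.14, 3.14].

### API

Orientations are given as a unit quaternion [x, y, z, w].
In Python, from cell import env, vision gives the robot as it stands.
- The arm moves only by the tool apply_moves, never from a script. Its argument "plan" is one flat list of numbers, 6 for each row, row after row: the shift along the tool's x, y, z scaled (see below), then the turn, a rotation vector about the tool's x, y, z scaled (see below). A call has 1 to 5 rows; each row shifts and turns the commanded pose from where the row before left it, along the tool's axes as they then stand; what a row does not reach is not made up. The controller multiplies each number of a shift by 0.1 m and each number of a turn by 180 degrees. A row lasts 1/12 s, in which the tool goes at most 41.7 mm and 7.16 degrees, less where a joint would pass 70% of its speed; a pose out of reach is approached as far as the arm can. A call with a number of a shift or a turn outside -1 to 1 is refused whole. A call with a gripper value outside its range is refused whole. "fingers" is the closure, from 0 (fully open) to 1 (shut), set as the call begins (left out, the last holds). The fingers move at their own pace and stop on an object; "grip_force" is the grip in N (left out, the last holds). Time passes only in rows, so rows that do not move let the fingers close. It gives the time, the measured TCP pose, the force and the opening at its end, in the units of the state.
- env.sense(): the state, without advancing time (a new reading comes with each control period).
- vision.read_camera(name): name is "scene" or "side" or "wrist"; returns a dict with "img" (480x640x3 uint8, red, green, blue), "intrinsics" (3x3 intrinsics, pixels), "world_from_camera" (4x4, takes a point from camera to world coordinates); the wrist camera has in their place "mount" (4x4, takes a point from camera to tool coordinates, whose origin is the TCP and whose axes are the flange's). Camera axes: x right, y up, looking along -z (the intrinsics and any distortion apply to the point x, -y, -z); pixel columns grow to the right and rows downward; lengths in m; the calibration is good to about 2 mm. A picture is of the moment at which its call begins: read the wrist's pose just before it. There is no depth.
- env.job_done(): hands the job in, once; it reports no verdict.
Trained networks look in a picture, given as the dict that the camera call returned (one of the last four; its "shot" number tells which), for a name from the list of things; names that differ only in an ending like _2 or _b are one class to them, and where a whole thing is asked for, a point or a joint stands for the part that bears it (a point fixed in the world has none). Each returns a list of dicts, best first, with "p" (0 to 1); they miss things now and then, are a little off and sometimes report something else, mostly with a low value. They report only what shows in the picture. A call takes as long as a camera call. They do not tell look-alikes from the thing itself.
- vision.cut_out(picture, name): "pixels" (480x640 bool, what is visible of it) and "position" ([row, column] in pixels, amid what is visible of it).
The state is a dict: "time_s": time; "q": joint angles; "dq": joint speeds; "joint_efforts": joint torques, N m; "tool_pos": TCP position; "ee_rot": TCP orientation; "ft_force": force on the tool from outside, world axes, zero at the start; "wrist_torque": the same for the moment, N m; "opening": finger opening in m.
Only numpy, scipy, OpenCV 4.12 (cv2) and the standard library are available. Lean on these libraries where they do the work, as an engineer would, in place of code of your own. Each camera call takes 0.05 s, during which the arm holds its last target.

### The job

The microscope's three stage riser collars are dry: take them from the drying rack and hang them on the hook rod of the storage stand in stacking order, the large one first, then the medium, then the small, each pushed fully home with its spigot in the socket of the collar behind, and let go. The rod and its buffer are clamped where somebody left them; find them by touch and work gently: never press a collar against the stand or another collar with more than 25 N, and let go only when the rod carries it, never let one drop. Leave the other things on the bench where they are.

Things in the scene. Friction and masses are not known exactly. Their poses are not given: they have to be found in the camera images.
- large_collar: large riser collar, bare aluminium ring: 67 mm outside, body 24 mm long, bore 37 mm, about 190 g. No spigot: back face flat. Socket in the front: 55 mm wide at the mouth, 53 at its floor, 7 mm deep. Origin on its axis, mid-body; x = its axis, from front to back (the way it goes onto the rod); it may roll about x. Starts on the rack's rails, origin 62 mm up.
- medium_collar: medium riser collar, bare aluminium ring: 59 mm outside, body 24 mm long, bore 37 mm, about 150 g. Taper spigot on the back: 6 mm long, 53.4 mm wide at its root, 51.8 at its end. Socket in the front: 46 mm wide at the mouth, 44 at its floor, 7 mm deep. Origin on its axis, mid-body; x = its axis, from front to back (the way it goes onto the rod); it may roll about x. Starts on the rack's rails, origin 57 mm up.
- small_collar: small riser collar, bare aluminium ring: 50 mm outside, body 24 mm long, bore 37 mm, about 110 g. Taper spigot on the back: 6 mm long, 44.4 mm wide at its root, 42.8 at its end. Front face flat. Origin on its axis, mid-body; x = its axis, from front to back (the way it goes onto the rod); it may roll about x. Starts on the rack's rails, origin 52 mm up.
- large_collar_front (a point): centre of the large collar's front face (12 mm in front of its origin on its axis), the mouth of its socket
- medium_collar_back (a point): centre of the medium collar's back face (12 mm behind its origin), the root of its spigot; it meets large_collar_front when home
- medium_collar_front (a point): centre of the medium collar's front face, the mouth of its socket
- small_collar_back (a point): centre of the small collar's back face, the root of its spigot; it meets medium_collar_front when home
- hook_stand: storage stand, fixed: dark foot plate 165 x 105 x 12 mm, 16 mm post, clamped hook rod. Origin on the bench at the post's axis; the level rod runs from the post along the stand's -x, at its y = 0. Collars are threaded over the tip, moving along +x, and slide easily on the rod; a hanging collar's axis is 13.5 mm below the rod's axis. The post ends 164 mm above the bench; a 36 mm clamp block on it holds the rod.
- rod_tip (a point): end of the rod's axis line with the clamp at its lowest: 180 mm in front of the post, 129 mm up. The rod is a 10 mm round steel bar; its last 15 mm turn up, the end's top 9 mm above the rod's axis. The clamp is set by hand anywhere up to 22 mm higher, so the real rod lies 0 to 22 mm above this point; that is not reported.
- buffer_face (a point): nominal centre of the front face of the rod's buffer, a black, slightly soft rubber disc 60 mm across on the rod, 60 mm in front of the post (rod at its lowest). Its real place is up to 6 mm nearer to or farther from the post, not reported.
- drying_rack: drying rack, fixed: 196 mm long (its x), 62 mm wide, end plates 32 mm high, two 8 mm rails along x at y = +-14 mm, axes 24 mm above its origin, which is under its middle on a 3 mm mat. The collars lie on the rails near x = -58, 0 and +58 mm in any order, axes along x, all facing the same way.
- loupe: black stand loupe, 41 mm wide, 36 mm high; a bystander, loose. Origin at the centre of its underside.
- gauge_block: ground calibration block with a scale, 30 x 35 x 11 mm; a bystander, loose. Origin at the centre of its underside.
- tweezers: steel tweezers lying on the bench, 125 mm long; a bystander, loose. Origin at the centre of its underside.
- ball_mount: ball joint specimen mount on a black round foot, 33 mm wide, 50 mm high; a bystander, loose. Origin at the centre of its underside.
- wax_tin: round white tin with a dark green lid, 60 mm across, 25 mm high; a bystander, loose. Origin at the centre of its underside.
- mini_vice: toolmaker's vice, 66 x 24 x 24 mm; a bystander, loose. Origin at the centre of its underside.
Not all that is in view belongs to the job. Leave any blue look-alike of the large_collar alone.

How it is judged:
On the way, in this order (a step that is already met when the one before it is completed fails the run):
1. the large collar hangs on the hook rod, let go (height (world z) of large_collar above 0.1 m and y of large_collar in the frame of hook_stand between -0.012 and 0.012 m and x of large_collar in the frame of hook_stand between -0.165 and -0.055 m and angle between the x axis of large_collar and the x axis of hook_stand, either way round below 0.12 rad and contact force between large_collar and the fingers below 0.05 N and linear speed of large_collar below 0.02 m/s), for 0.2 s.
2. the medium collar hangs on the rod with its spigot home in the large collar, let go (height (world z) of each of large_collar, medium_collar above 0.1 m and y of large_collar in the frame of hook_stand between -0.012 and 0.012 m and x of large_collar in the frame of hook_stand between -0.165 and -0.055 m and angle between the x axis of each of large_collar, medium_collar and the x axis of hook_stand, either way round below 0.12 rad and y of medium_collar in the frame of hook_stand between -0.012 and 0.012 m and x of medium_collar in the frame of hook_stand between -0.165 and -0.055 m and distance between medium_collar_back and large_collar_front below 0.0022 m and angle between the x axis of large_collar and the x axis of medium_collar, either way round below 0.06 rad and contact force between medium_collar and the fingers below 0.05 N and linear speed of medium_collar below 0.02 m/s), for 0.2 s.
At the end, for the whole second after the job is handed in: all three collars let go, at rest, hanging on the rod (axes within 12 mm sideways and 0.12 rad of it, 55 to 165 mm in front of the post, over 100 mm up); each collar's back face centre within 2.2 mm of the front face centre of the collar behind it, axes within 0.06 rad (all of step 2 and contact force between each of large_collar, small_collar and the fingers below 0.05 N and linear speed of each of large_collar, small_collar below 0.02 m/s and height (world z) of small_collar above 0.1 m and y of small_collar in the frame of hook_stand between -0.012 and 0.012 m and x of small_collar in the frame of hook_stand between -0.165 and -0.055 m and angle between the x axis of small_collar and the x axis of hook_stand, either way round below 0.12 rad and distance between small_collar_back and medium_collar_front below 0.0022 m and angle between the x axis of medium_collar and the x axis of small_collar, either way round below 0.06 rad); the robot touches nothing.
It fails at once if a collar is dropped: it moves faster than 0.2 m/s while not gripped (finger force under 5 N; a fall of more than 2 mm) ((linear speed of large_collar above 0.2 m/s and contact force between large_collar and the fingers below 5 N) or (linear speed of medium_collar above 0.2 m/s and contact force between medium_collar and the fingers below 5 N) or (linear speed of small_collar above 0.2 m/s and contact force between small_collar and the fingers below 5 N)).
It fails at once if a collar is pressed against the stand or another collar with more than 25 N (contact force between any of large_collar, medium_collar, small_collar and hook_stand above 25 N or contact force between any of medium_collar, small_collar and large_collar above 25 N or contact force between small_collar and medium_collar above 25 N).
It fails at once if a bystander (loupe, gauge block, tweezers, ball mount, tin, vice) is moved by more than 15 mm (distance of any of loupe, gauge_block, tweezers, ball_mount, wax_tin, mini_vice from where it was at the start of the episode above 0.015 m).
It also fails if it takes over 72 s, if anything falls off the work surface, if the arm or the gripper's body presses on something with over 40 N, if the wrist force passes 120 N, or if a joint passes its speed limit or range.

## Working session

There is one attempt and no reset: what is moved stays moved. The work goes in short steps, Python scripts to look and compute and a tool call to move; the robot and the scene stay as the last step left them, time stands still between calls to the robot, and variables do not carry over. Pictures are saved under pics/ and viewed, and the job is handed in when it is done.

Besides the shell and the picture viewer there is one more tool, called after "Emit:" as name(argument=value, ...) on one line, values as JSON. apply_moves: Moves the arm, as the interface text tells. Its arguments: {"type":"object","properties":{"plan":{"type":"array"},"fingers":{"type":"number"},"grip_force":{"type":"number"}},"required":["plan"]}

```bash
ls; mkdir -p pics; python3 - <<'E'
from cell import env, vision
import cv2,numpy as np
print(env.sense())
for n in ["scene","side","wrist"]:
    p=vision.read_camera(n)
    cv2.imwrite(f"pics/{n}0.png",p["img"][:,:,::-1])
    print(n,p["intrinsics"].round(1).tolist(),np.round(p.get("world_from_camera",p.get("mount")),4).tolist(),[k for k in p])
    for o in ["large_collar","medium_collar","small_collar","hook_stand","drying_rack","loupe","gauge_block","tweezers","ball_mount","wax_tin","mini_vice"]:
        if n=="wrist" : continue
        print(o,[(round(d["p"],2),np.round(d["position"]).tolist(),int(d["pixels"].sum())) for d in vision.cut_out(p,o)])
E
```

```text
pics
{'time_s': 0.0, 'q': array([-1.46008302e-01,  3.42728661e-01,  1.52504184e+00, -4.97764278e-06,
        1.27541497e+00, -1.45986256e-01]), 'dq': array([-4.88108701e-04,  5.51854039e-05,  1.39495795e-03, -2.14371219e-04,
        8.15289032e-04,  7.19153003e-04]), 'joint_efforts': array([ 7.61924657e-04, -4.31245601e+01, -2.44219762e+01,  7.17750052e-02,
        5.59406646e-02, -1.04314388e-04]), 'tool_pos': array([5.24526115e-01, 8.59053042e-05, 1.94733270e-01]), 'ee_rot': array([ 7.07113838e-01,  7.07099276e-01, -4.77141305e-04, -6.37663449e-04]), 'ft_force': array([ 0.70189347, -0.65690282, -0.74726695]), 'wrist_torque': array([ 0.04942665, -0.03312159, -0.02121371]), 'opening': 0.09181392701039819}
scene [[487.7, 0.0, 323.2], [0.0, 487.7, 238.9], [0.0, 0.0, 1.0]] [[0.4942, 0.4049, -0.7693, -0.2255], [-0.8694, 0.2286, -0.4381, -0.4305], [-0.0015, 0.8853, 0.465, 0.5992], [0.0, 0.0, 0.0, 1.0]] ['img', 'intrinsics', 'world_from_camera', 'shot']
large_collar [(0.87, [253.0, 228.0], 511), (0.66, [301.0, 249.0], 771)]
medium_collar [(0.55, [241.0, 242.0], 406)]
small_collar [(0.69, [
[... 769 characters left out ...]
346.0, 350.0], 452)]
small_collar [(0.88, [345.0, 350.0], 456), (0.58, [202.0, 346.0], 1686)]
hook_stand [(0.84, [206.0, 348.0], 1876)]
drying_rack [(0.83, [358.0, 322.0], 1428)]
loupe [(0.93, [295.0, 289.0], 361)]
gauge_block [(0.6, [302.0, 318.0], 205)]
tweezers [(0.45, [257.0, 294.0], 209)]
ball_mount [(0.73, [273.0, 253.0], 165), (0.44, [293.0, 291.0], 395), (0.4, [345.0, 349.0], 521)]
wax_tin [(0.8, [398.0, 235.0], 1023)]
mini_vice [(0.78, [233.0, 286.0], 227)]
wrist [[420.7, 0.0, 328.4], [0.0, 420.7, 245.8], [0.0, 0.0, 1.0]] [[0.0003, 0.9604, 0.2785, 0.075], [1.0, -0.0004, 0.0003, -0.0005], [0.0003, 0.2785, -0.9604, -0.1905], [0.0, 0.0, 0.0, 1.0]] ['img', 'intrinsics', 'mount', 'shot']
```

View pics/scene0.png

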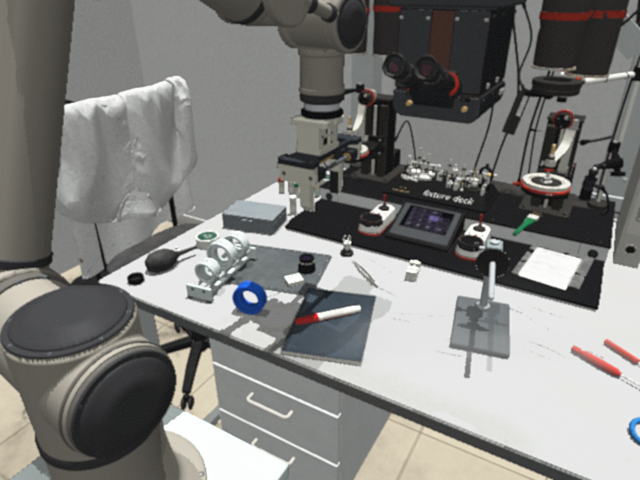

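View pics/side0.png

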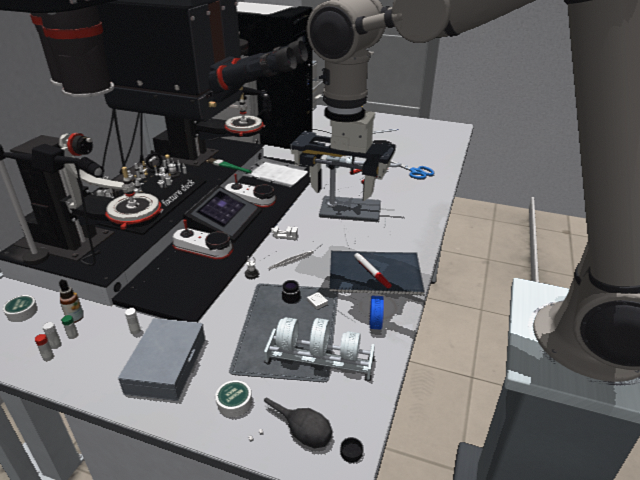

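View pics/wrist0.png

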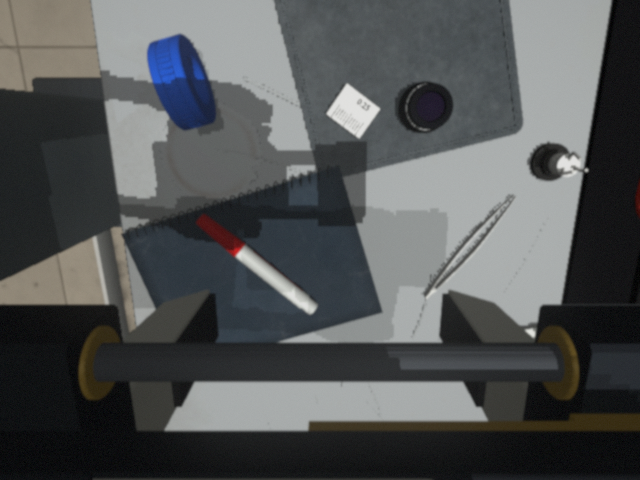

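```bash
cat > h.py <<'E'
from cell import env, vision
import cv2,numpy as np
from scipy.spatial.transform import Rotation as R
def T_tool(s):
    T=np.eye(4);T[:3,:3]=R.from_quat(s["ee_rot"]).as_matrix();T[:3,3]=s["tool_pos"];return T
def shot(n):
    s=env.sense();p=vision.read_camera(n)
    p["T"]=p["world_from_camera"] if n!="wrist" else T_tool(s)@p["mount"]
    return p
def ray(p,r,c):
    K=p["intrinsics"];d=np.array([(c-K[0,2])/K[0,0],-(r-K[1,2])/K[1,1],-1]);T=p["T"]
    return T[:3,3],T[:3,:3]@d
def at_z(p,r,c,z):
    o,d=ray(p,r,c);return o+d*(z-o[2])/d[2]
def proj(p,X):
    X=np.atleast_2d(X);T=p["T"];K=p["intrinsics"];q=(X-T[:3,3])@T[:3,:3]
    return np.c_[K[1,2]+K[1,1]*(-q[:,1])/(-q[:,2]),K[0,2]+K[0,0]*q[:,0]/(-q[:,2])]
def tri(obs):
    A=np.zeros((3,3));b=np.zeros(3)
    for p,r,c in obs:
        o,d=ray(p,r,c);d=d/np.linalg.norm(d);M=np.eye(3)-np.outer(d,d);A+=M;b+=M@o
    return np.linalg.solve(A,b)
def save(p,name,box=None,k=1):
    im=p["img"][:,:,::-1]
    if box: r0,r1,c0,c1=box;im=im[r0:r1,c0:c1]
    cv2.imwrite("pics/"+name,cv2.resize(im,None,fx=k,fy=k,interpolation=cv2.INTER_CUBIC))
E
python3 - <<'E'
from h import *
p=shot("scene");save(p,"a1.png",(220,320,180,290),7);save(p,"a2.png",(230,370,430,540),5)
for rc in [(318,488),(290,215)]: print(at_z(p,*rc,0.01))
p=shot("side");save(p,"b1.png",(300,390,250,390),5);save(p,"b2.png",(130,230,280,440),5)
E
```

```text
[ 0.61677436 -0.32673618  0.01      ]
[0.42699267 0.21113713 0.01      ]
```

View pics/a1.png

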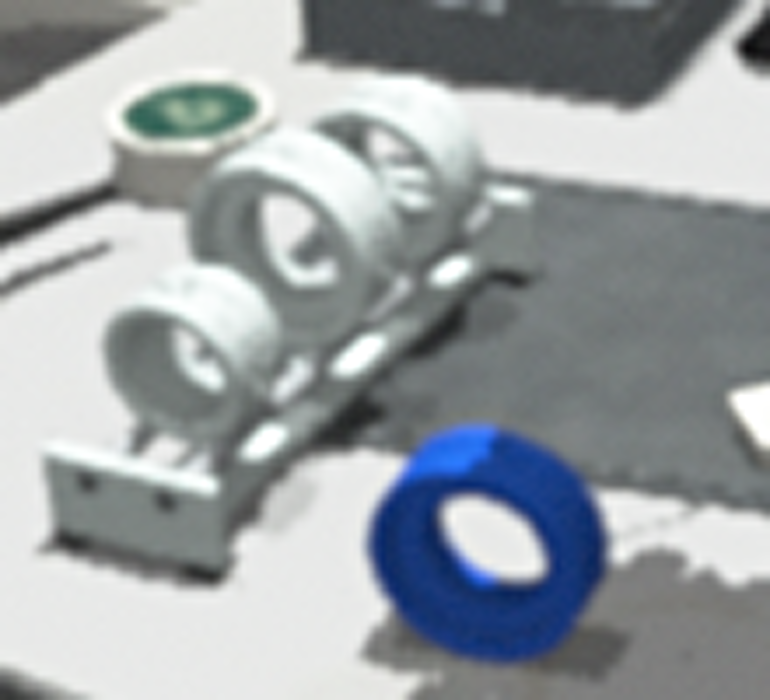

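View pics/a2.png

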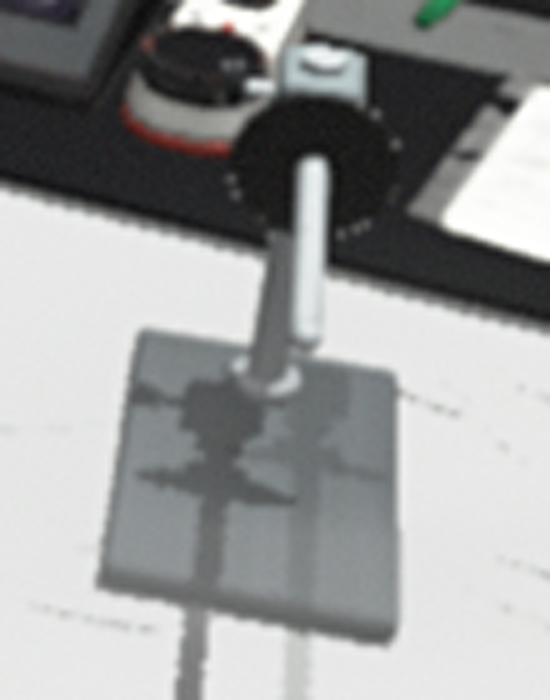

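View pics/b1.png

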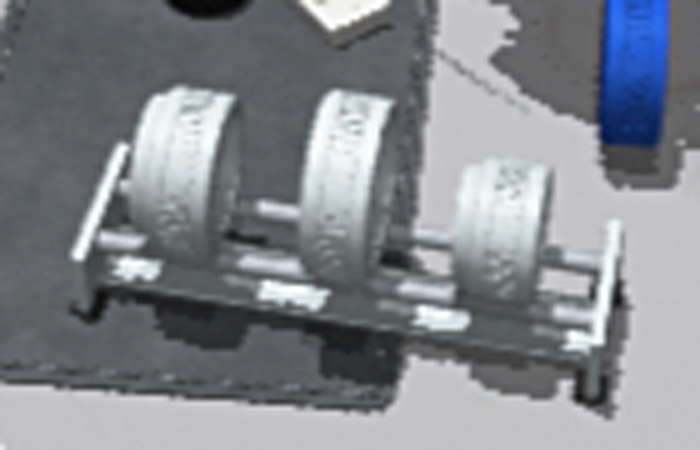

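View pics/b2.png

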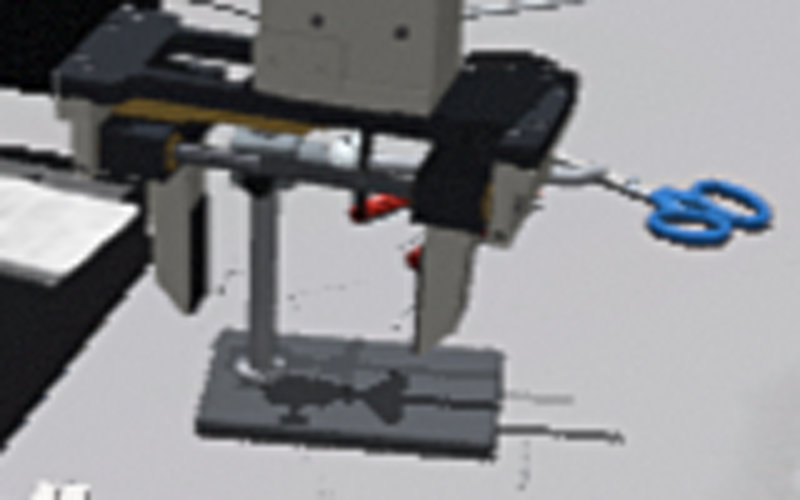

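```bash
python3 - <<'E'
from h import *
p=shot("scene");s=shot("side")
for n,r,c in [("nearL",284.3,186.4),("nearR",289.7,211.1),("farR",247.9,255.7)]: print(n,at_z(p,r,c,.035).round(4))
for n,r,c in [("far R",329.6,275),("far L",351,265.6),("near R",345,373.4),("near L",369,369.4)]: print(n,at_z(s,r,c,.035).round(4))
# blue ring, tin
for d in vision.cut_out(p,"large_collar")+[]: pass
print("blue",at_z(p,295,249,.035),at_z(s,313,376,.035))
# plate top corners of stand (z=.012) scene zoom5 off (430,230)
for n,x,y in [("farL",140,330),("farR",398,375),("nearR",392,632),("nearL",98,580)]:
    print(n,at_z(p,230+y/5,430+x/5,.012).round(4))
print("post base",at_z(p,230+375/5,430+265/5,.012))
for n,x,y in [("farR",232,330),("farL",200,418),("nearL",495,440),("nearR",502,348)]:
    print(n,at_z(s,130+y/5,280+x/5,.012).round(4))
print("post",at_z(s,130+368/5,280+262/5,.012))
E
```

```text
nearL [0.3862 0.251  0.035 ]
nearR [0.3962 0.1917 0.035 ]
farR [0.5877 0.2194 0.035 ]
far R [0.5818 0.2224 0.035 ]
far L [0.5755 0.2792 0.035 ]
near R [0.3937 0.1969 0.035 ]
near L [0.3857 0.2557 0.035 ]
blue [0.41936255 0.11127696 0.035     ] [0.41090964 0.10987163 0.035     ]
farL [ 0.6604 -0.254   0.012 ]
farR [ 0.6804 -0.3554  0.012 ]
nearR [ 0.518  -0.3847  0.012 ]
nearL [ 0.4941 -0.2858  0.012 ]
post base [ 0.6535113  -0.30786757  0.012     ]
farR [ 0.6742 -0.3515  0.012 ]
farL [ 0.6585 -0.252   0.012 ]
nearL [ 0.5017 -0.2855  0.012 ]
nearR [ 0.5225 -0.3852  0.012 ]
post [ 0.64404878 -0.31571561  0.012     ]
```

```bash
cat >> h.py <<'E'
def go(xyz,yaw,n=None,start=None,vmax=.040):
    """rows to reach TCP xyz with tool z down and tool x = -(cos yaw, sin yaw)"""
    c,s_=np.cos(yaw),np.sin(yaw)
    Rt=np.array([[-c,-s_,0],[-s_,c,0],[0,0,-1]]).T if False else np.c_[[-c,-s_,0],[-s_,c,0],[0,0,-1]]
    if start is None:
        s=env.sense();P=s["tool_pos"];Rm=R.from_quat(s["ee_rot"])
    else: P,Rm=start
    Rt=R.from_matrix(Rt);rv=(Rm.inv()*Rt).as_rotvec();D=np.array(xyz)-P
    m=max(int(np.ceil(np.linalg.norm(D)/vmax)),int(np.ceil(np.degrees(np.linalg.norm(rv))/7.1)),1)
    n=n or m
    rows=[];Rc=Rm;pc=P.copy()
    for i in range(n):
        tgt=P+D*(i+1)/n
        sh=Rc.inv().apply(tgt-pc)/.1
        tn=rv/n/np.pi
        row=np.r_[sh.round(3),tn.round(4)];rows.append(row)
        pc=pc+Rc.apply(row[:3]*.1);Rc=Rc*R.from_rotvec(row[3:]*np.pi)
    print("need",m,"rows",n,"end",pc.round(4))
    for i in range(0,n,5): print([float(x)+0 for r in rows[i:i+5] for x in r])
    return pc,Rc
def off(xyz,yaw,start=None): pass
E
python3 - <<'E'
from h import *
go([.44,.225,.22],.14)
E
```

```text
need 14 rows 14 end [0.44  0.225 0.22 ]
[0.161, -0.061, -0.018, 0.0, 0.0, -0.0389, 0.167, -0.04, -0.017, 0.0, 0.0, -0.0389, 0.17, -0.021, -0.018, 0.0, 0.0, -0.0389, 0.172, 0.001, -0.017, 0.0, 0.0, -0.0389, 0.17, 0.022, -0.018, 0.0, 0.0, -0.0389]
[0.167, 0.043, -0.017, 0.0, 0.0, -0.0389, 0.16, 0.062, -0.018, 0.0, 0.0, -0.0389, 0.151, 0.082, -0.017, 0.0, 0.0, -0.0389, 0.14, 0.099, -0.018, 0.0, 0.0, -0.0389, 0.127, 0.116, -0.017, 0.0, 0.0, -0.0389]
[0.113, 0.13, -0.018, 0.0, 0.0, -0.0389, 0.095, 0.143, -0.017, 0.0, 0.0, -0.0389, 0.077, 0.153, -0.018, 0.0, 0.0, -0.0389, 0.058, 0.162, -0.018, 0.0, 0.0, -0.0389]
```

Emit:
apply_moves(plan=[0.161,-0.061,-0.018,0,0,-0.0389,0.167,-0.04,-0.017,0,0,-0.0389,0.17,-0.021,-0.018,0,0,-0.0389,0.172,0.001,-0.017,0,0,-0.0389,0.17,0.022,-0.018,0,0,-0.0389], fingers=0)

```text
time_s: 1.92
tool_pos: [0.4943, 0.081, 0.2043]
ee_rot: [0.459, 0.888, 0.0, 0.0]
ft_force: [0.1, 0.3, -0.3]
opening: 0.092
```

Emit:
apply_moves(plan=[0.167,0.043,-0.017,0,0,-0.0389,0.16,0.062,-0.018,0,0,-0.0389,0.151,0.082,-0.017,0,0,-0.0389,0.14,0.099,-0.018,0,0,-0.0389,0.127,0.116,-0.017,0,0,-0.0389])

```text
time_s: 2.33
tool_pos: [0.464, 0.1615, 0.2131]
ee_rot: [0.171, 0.985, 0.0, 0.0]
ft_force: [0.1, -0.8, 0.3]
opening: 0.0915
```

Emit:
apply_moves(plan=[0.113,0.13,-0.018,0,0,-0.0389,0.095,0.143,-0.017,0,0,-0.0389,0.077,0.153,-0.018,0,0,-0.0389,0.058,0.162,-0.018,0,0,-0.0389])

```text
time_s: 2.67
tool_pos: [0.4396, 0.2258, 0.2202]
ee_rot: [-0.073, 0.997, 0.0, 0.0]
ft_force: [0.2, -0.4, 0.3]
opening: 0.0917
```

```bash
python3 - <<'E'
from h import *
s=env.sense();print(s["time_s"],s["tool_pos"],R.from_quat(s["ee_rot"]).as_matrix().round(4).tolist(),s["ft_force"])
p=shot("wrist");save(p,"w1.png")
p=shot("side");save(p,"s1.png",(130,230,280,440),5)
E
```

```text
2.6667 [0.43955889 0.22576019 0.22016638] [[-0.9893, -0.1456, 0.0002], [-0.1456, 0.9893, 0.0], [-0.0002, 0.0, -1.0]] [ 0.2052749  -0.36238647  0.33795779]
```

View pics/w1.png

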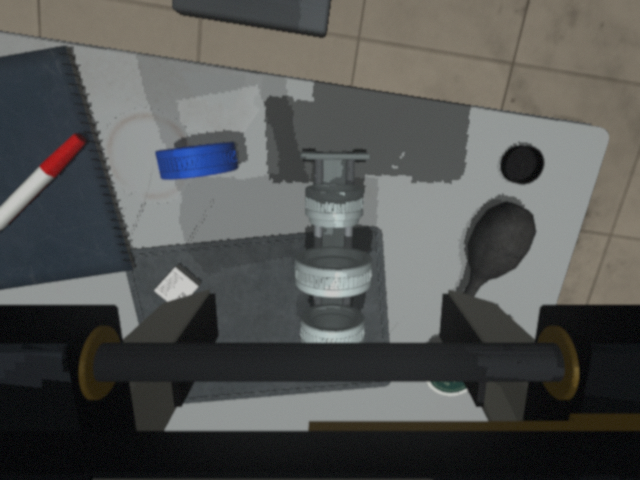

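View pics/s1.png

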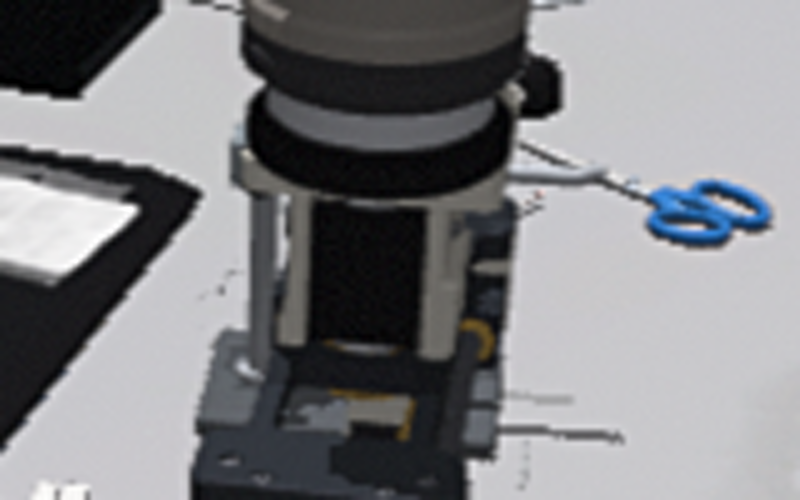

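```bash
python3 - <<'E'
from h import *
p=shot("wrist");save(p,"w1z.png",(140,350,270,400),4.5 if 0 else 3)
for o in ["large_collar","medium_collar","small_collar"]:
    for d in vision.cut_out(p,o):
        m=d["pixels"];ys,xs=np.nonzero(m);print(o,round(d["p"],2),np.round(d["position"],1),xs.min(),xs.max(),ys.min(),ys.max())
print("plate L,R",at_z(p,153,302,.035),at_z(p,153,368.5,.035))
E
```

```text
large_collar 0.97 [271.8 335.1] 293 370 245 297
large_collar 0.67 [163.7 198.2] 154 236 142 179
medium_collar 0.77 [324.5 331.9] 298 363 303 342
medium_collar 0.54 [177.7 332.5] 298 368 148 304
small_collar 0.58 [201.  335.1] 304 362 182 226
plate L,R [0.39196396 0.19660608 0.035     ] [0.38355922 0.25411869 0.035     ]
```

View pics/w1z.png

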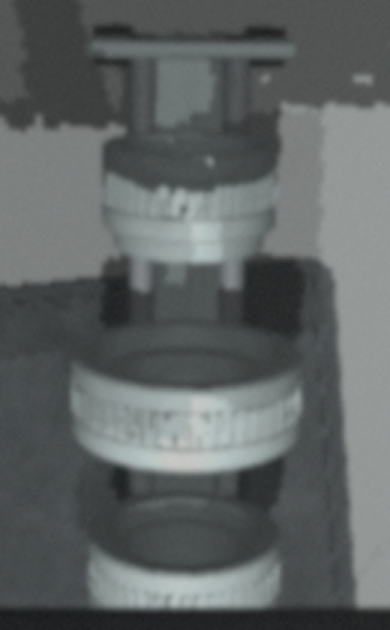

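```bash
python3 - <<'E'
from h import *
p=shot("wrist")
ax=np.array([np.cos(.14),np.sin(.14)])
def lay(n,R_,zc,rf,rb,cl,cr,rm):
    f=at_z(p,rf,(cl+cr)/2,zc+R_);b=at_z(p,rb,(cl+cr)/2,zc+R_)
    L=at_z(p,rm,cl,zc);Rr=at_z(p,rm,cr,zc)
    print(n,"front",f[:2].round(4),"back",b[:2].round(4),"len",np.hypot(*(b-f)[:2]).round(4),"mid",((f+b)/2)[:2].round(4),"sides mid",((L+Rr)/2)[:2].round(4),"w",np.hypot(*(L-Rr)[:2]).round(4))
lay("large",.0335,.062,140+385/3,140+470/3,270+70/3,270+302/3,140+400/3)
lay("small",.025,.052,140+185/3,140+225/3,270+103/3,270+277/3,140+190/3)
lay("med",.0295,.057,140+575/3,140+607/3,270+88/3,270+281/3,140+580/3)
pl,pr=at_z(p,153,302,.035),at_z(p,153,368.5,.035);print(((pl+pr)/2))
E
```

```text
large front [0.4736 0.2317] back [0.4975 0.2351] len 0.0242 mid [0.4855 0.2334] sides mid [0.4897 0.2342] w 0.068
small front [0.4239 0.2259] back [0.4347 0.2275] len 0.0109 mid [0.4293 0.2267] sides mid [0.4297 0.227 ] w 0.05
med front [0.5332 0.2397] back [0.5432 0.2412] len 0.0101 mid [0.5382 0.2405] sides mid [0.5502 0.2423] w 0.0599
[0.38854807 0.2230839  0.035     ]
```

```bash
python3 - <<'E'
from h import *
a=go([.4855,.2337,.12],.14,4)
a=go([.4855,.2337,.058],.14,2,start=a)
E
```

```text
need 3 rows 4 end [0.4855 0.2337 0.12  ]
[-0.115, 0.008, 0.25, 0.0, 0.0, -0.0002, -0.116, 0.008, 0.25, 0.0, 0.0, -0.0002, -0.115, 0.008, 0.249, 0.0, 0.0, -0.0002, -0.115, 0.008, 0.25, 0.0, 0.0, -0.0002]
need 2 rows 2 end [0.4855 0.2337 0.058 ]
[0.0, 0.0, 0.31, -0.0001, 0.0, 0.0, 0.0, 0.0, 0.31, -0.0001, 0.0, 0.0]
```

Emit:
apply_moves(plan=[-0.115,0.008,0.25,0,0,0,-0.115,0.008,0.25,0,0,0,-0.115,0.008,0.25,0,0,0,-0.115,0.008,0.25,0,0,0,0,0,0.2,0,0,0])

```text
time_s: 3.43
tool_pos: [0.4868, 0.2338, 0.0981]
ee_rot: [-0.068, 0.998, -0.0, 0.0]
ft_force: [-0.9, 0.1, -0.8]
opening: 0.0919
```

Emit:
apply_moves(plan=[0,0,0.25,0,0,0,0,0,0.17,0,0,0,0,0,0,0,0,0])

```text
time_s: 3.68
tool_pos: [0.483, 0.2329, 0.0544]
ee_rot: [-0.069, 0.998, -0.001, -0.003]
ft_force: [-0.2, -0.5, 0.1]
opening: 0.0918
```

Emit:
apply_moves(plan=[0,0,0,0,0,0,0,0,0,0,0,0,0,0,0,0,0,0], fingers=1, grip_force=25)

```text
time_s: 3.93
tool_pos: [0.4862, 0.2347, 0.0595]
ee_rot: [-0.07, 0.998, 0.0, 0.001]
ft_force: [-0.0, 0.3, 0.3]
opening: 0.0762
```

Emit:
apply_moves(plan=[0,0,0,0,0,0,0,0,0,0,0,0,0,0,0,0,0,0])

```text
time_s: 4.18
tool_pos: [0.4854, 0.2347, 0.0587]
ee_rot: [-0.07, 0.998, 0.0, 0.001]
ft_force: [0.9, -0.1, 0.7]
opening: 0.0562
```

```bash
python3 - <<'E'
from h import *
s=env.sense();print(s["time_s"],s["tool_pos"],s["ft_force"],s["opening"])
E
```

```text
4.1833 [0.4853962  0.23472718 0.05873665] [ 0.93688868 -0.06332191  0.7323947 ] 0.05619107745485965
```

```bash
python3 - <<'E'
from h import *
p=shot("wrist");save(p,"w2.png")
p=shot("side");save(p,"s2.png",(280,390,240,400),5)
E
```

```text
(no output)
```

View pics/w2.png

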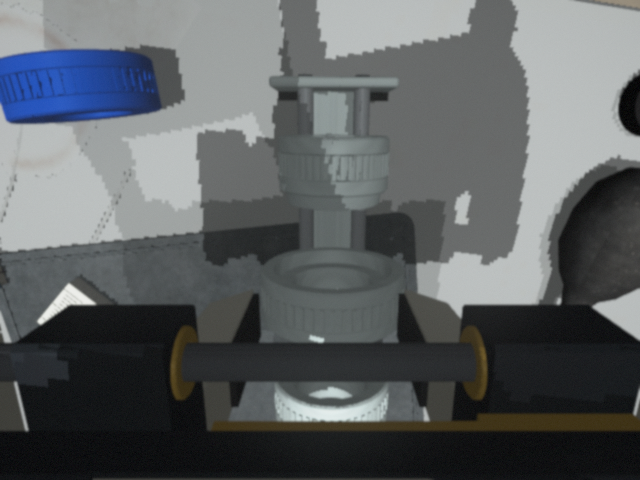

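View pics/s2.png

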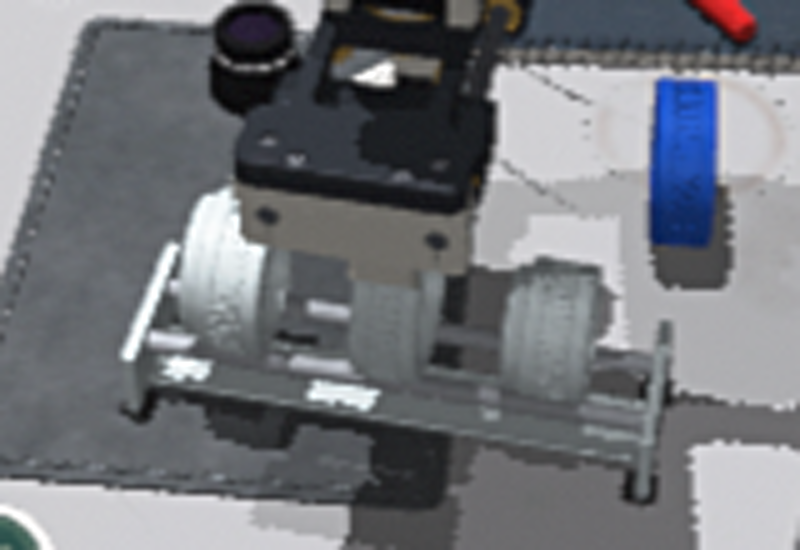

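```bash
python3 - <<'E'
from h import *
s=env.sense();print(s["time_s"],s["tool_pos"],s["ft_force"],s["opening"],s["dq"].round(3))
p=shot("wrist");save(p,"w2z.png",(230,440,180,460),2.8)
E
```

```text
4.2833 [0.48520098 0.23468269 0.058412  ] [-0.2502797   0.13376873  0.98437957] 0.048448068152865044 [ 0.     0.003  0.001  0.    -0.002 -0.001]
```

View pics/w2z.png

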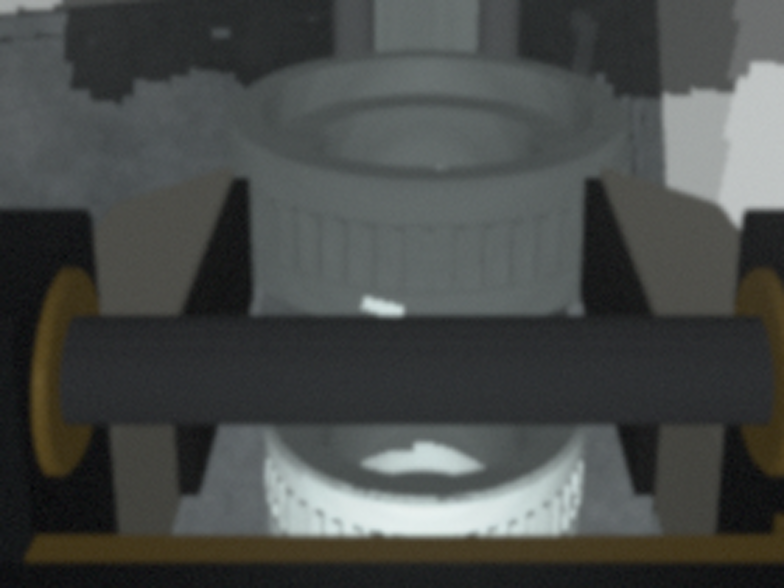

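```bash
python3 - <<'E'
from h import *
s=env.sense();T=T_tool(s);p=shot("wrist");o=s["opening"];print(o)
im=p["img"][:,:,::-1].copy()
for y in (-o/2,o/2,-.0335,.0335):
  for z in (.008,-.011,-.025):
    for x in (-.0095,.0095):
      r,c=proj(p,(T@[x,y,z,1])[:3])[0]
      cv2.circle(im,(int(round(c)),int(round(r))),2,(0,0,255) if abs(y)==o/2 else (0,255,0),-1)
cv2.imwrite("pics/w3.png",cv2.resize(im[230:440,180:460],None,fx=2.8,fy=2.8))
E
```

```text
0.04490211311442616
```

View pics/w3.png

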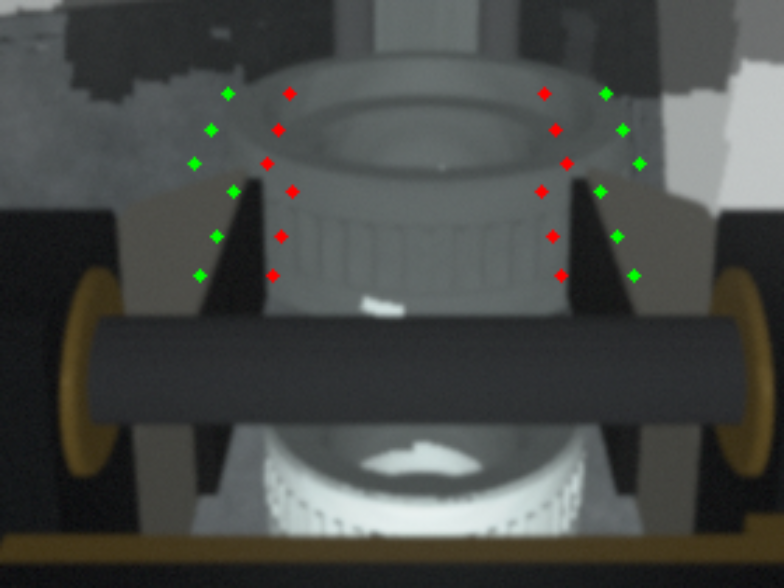

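```bash
python3 - <<'E'
from h import *
p=shot("side")
for z in (.187,.195,.206,.23):
  for x in (-.046,.046):
    print(z,x,proj(p,[.5245+x,0,z])[0].round(1))
p=shot("scene")
print(proj(p,[.5245,0,.187]))
s=env.sense();print(s["opening"])
save(p,"c1.png",(200,320,170,290),6)
E
```

```text
0.187 -0.046 [215.3 362.4]
0.187 0.046 [207.4 319.9]
0.195 -0.046 [211.9 362.6]
0.195 0.046 [204.1 320. ]
0.206 -0.046 [207.2 362.9]
0.206 0.046 [199.4 320. ]
0.23 -0.046 [196.8 363.6]
0.23 0.046 [189.2 320.1]
[[219.97303618 321.65714156]]
0.03212606563227025
```

View pics/c1.png

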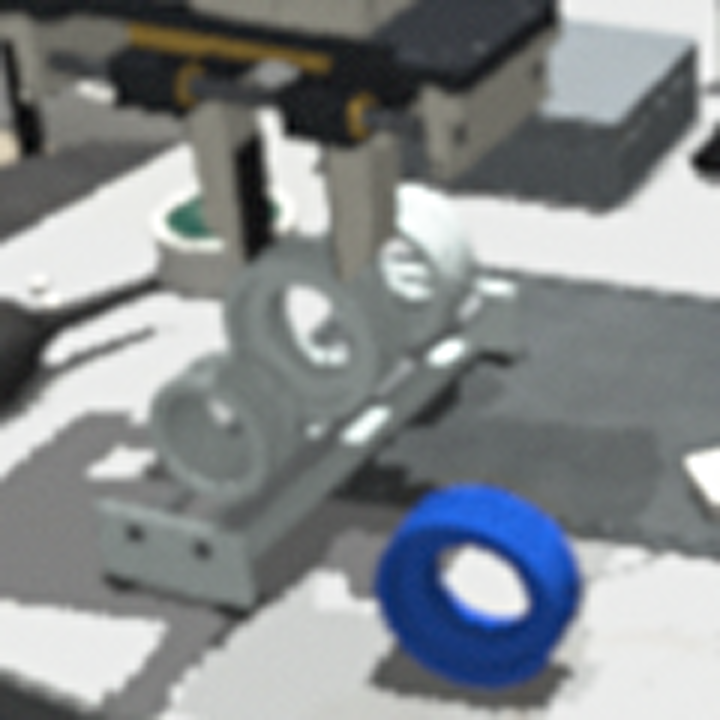

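Emit:
apply_moves(plan=[0,0,-0.03,0,0,0,0,0,0,0,0,0,0,0,0,0,0,0], fingers=0)

```text
time_s: 4.73
tool_pos: [0.485, 0.2345, 0.061]
ee_rot: [-0.07, 0.998, -0.0, 0.0]
ft_force: [0.2, 0.7, 1.0]
opening: 0.0478
```

Emit:
apply_moves(plan=[0,0,0,0,0,0,0,0,0,0,0,0,0,0,0,0,0,0,0,0,0,0,0,0,0,0,0,0,0,0])

```text
time_s: 5.15
tool_pos: [0.485, 0.2346, 0.0609]
ee_rot: [-0.07, 0.998, -0.0, -0.0]
ft_force: [0.0, -0.0, 0.3]
opening: 0.0812
```

```bash
python3 - <<'E'
from h import *
s=env.sense();print(s["time_s"],s["tool_pos"],s["opening"],s["ft_force"])
p=shot("scene");save(p,"c2.png",(200,300,170,290),6)
q=shot("side");save(q,"s3.png",(280,390,240,400),5)
w=shot("wrist");save(w,"w4.png")
T=T_tool(s)
for nm,c in (("scene",p),("side",q),("wrist",w)):
  for y in (-.046,.046):
    for z in (.008,-.035): print(nm,y,z,proj(c,(T@[0.0095,y,z,1])[:3])[0].round(1))
E
```

```text
5.15 [0.48502005 0.23456602 0.06091769] 0.08120824474818415 [ 0.02559687 -0.0305661   0.25306325]
scene -0.046 0.008 [264.4 237.9]
scene -0.046 -0.035 [247.2 236.2]
scene 0.046 0.008 [256.7 202.3]
scene 0.046 -0.035 [239.9 200. ]
side -0.046 0.008 [323.3 330.1]
side -0.046 -0.035 [306.2 330.6]
side 0.046 0.008 [359.  320.5]
side 0.046 -0.035 [341.4 320.7]
wrist -0.046 0.008 [262.6 236. ]
wrist -0.046 -0.035 [296.8 213.3]
wrist 0.046 0.008 [262.6 421.1]
wrist 0.046 -0.035 [296.8 444. ]
```

View pics/c2.png

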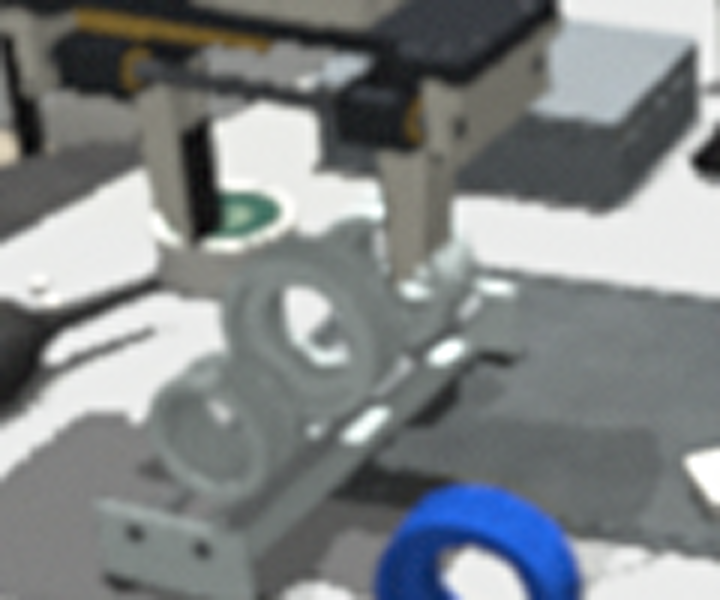

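View pics/s3.png

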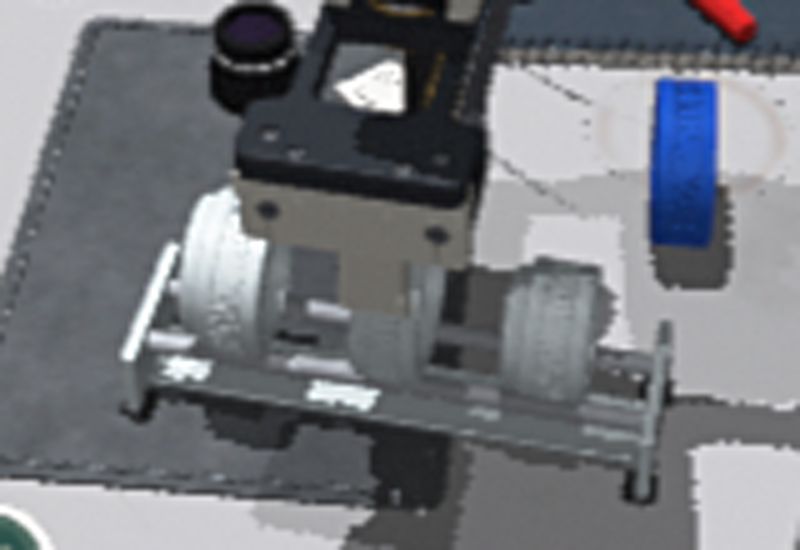

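View pics/w4.png

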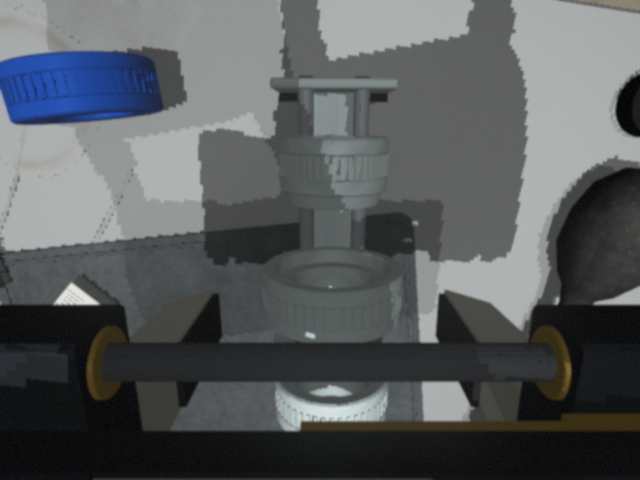

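```bash
python3 - <<'E'
from h import *
p=shot("wrist");s=env.sense();T=T_tool(s)
save(p,"w5.png",(230,350,240,430),4)
for d in vision.cut_out(p,"large_collar")[:1]:
    m=d["pixels"];ys,xs=np.nonzero(m);print(round(d["p"],2),np.round(d["position"],1),xs.min(),xs.max(),ys.min(),ys.max())
L=at_z(p,280,265,.062);Rr=at_z(p,280,402,.062);c=(L+Rr)/2
print(c,np.linalg.norm(L-Rr),(np.linalg.inv(T)@np.r_[c,1]).round(4))
E
```

```text
0.78 [292.7 335.8] 261 404 246 341
[0.48103173 0.23640019 0.062     ] 0.06577720656656293 [ 0.0038  0.0024 -0.001   1.    ]
```

View pics/w5.png

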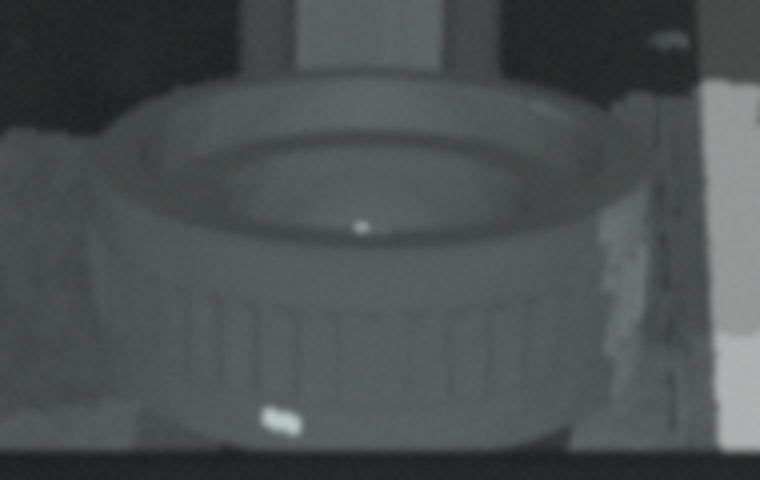

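```bash
python3 - <<'E'
from h import *
p=shot("wrist");s=env.sense();T=T_tool(s)
f=at_z(p,291,333,.0955);b=at_z(p,341.5,333,.0955);print(f,b,np.linalg.norm(f-b))
print(np.linalg.inv(T)@np.r_[(f+b)/2,1], s["tool_pos"],s["opening"])
E
```

```text
[0.47311306 0.23467758 0.0955    ] [0.49530969 0.23788456 0.0955    ] 0.02242711086531207
[ 5.94502849e-04  1.79832357e-03 -3.44660933e-02  1.00000000e+00] [0.48505317 0.23458174 0.06103404] 0.09188038538517496
```

Emit:
apply_moves(plan=[0,0.01,0.12,0,0,0,0,0.01,0.16,0,0,0,0,0,0.14,0,0,0,0,0,0.06,0,0,0])

```text
time_s: 5.78
tool_pos: [0.4838, 0.2363, 0.0115]
ee_rot: [-0.07, 0.998, -0.0, -0.001]
ft_force: [-1.0, -0.5, -0.5]
opening: 0.092
```

Emit:
apply_moves(plan=[0,0,0,0,0,0,0,0,0,0,0,0,0,0,0,0,0,0,0,0,0,0,0,0,0,0,0,0,0,0], fingers=1, grip_force=25)

```text
time_s: 6.2
tool_pos: [0.4854, 0.2367, 0.0139]
ee_rot: [-0.07, 0.998, 0.0, 0.001]
ft_force: [-0.7, -0.7, 2.3]
opening: 0.0661
```

Emit:
apply_moves(plan=[0,0,0,0,0,0,0,0,0,0,0,0])

```text
time_s: 6.37
tool_pos: [0.4854, 0.2367, 0.0138]
ee_rot: [-0.07, 0.998, 0.0, 0.001]
ft_force: [0.0, -0.9, 5.1]
opening: 0.0665
```

Emit:
apply_moves(plan=[0,0,-0.05,0,0,0,0,0,-0.15,0,0,0,0,0,-0.3,0,0,0,0,0,-0.35,0,0,0,0,0,-0.3,0,0,0])

```text
time_s: 6.78
tool_pos: [0.4842, 0.2365, 0.1295]
ee_rot: [-0.07, 0.998, -0.0, -0.001]
ft_force: [1.0, 0.3, -2.0]
opening: 0.0659
```

```bash
python3 - <<'E'
from h import *
s=env.sense();print(s["time_s"],s["tool_pos"],s["opening"],s["ft_force"])
p=shot("scene");save(p,"c3.png",(230,370,430,540),5)
q=shot("side");save(q,"s4.png",(130,230,280,440),5)
w=shot("wrist");save(w,"w6.png")
E
```

```text
6.7833 [0.48424221 0.23650402 0.12948841] 0.06591803931115425 [ 1.0258513   0.34446284 -2.03170108]
```

View pics/w6.png

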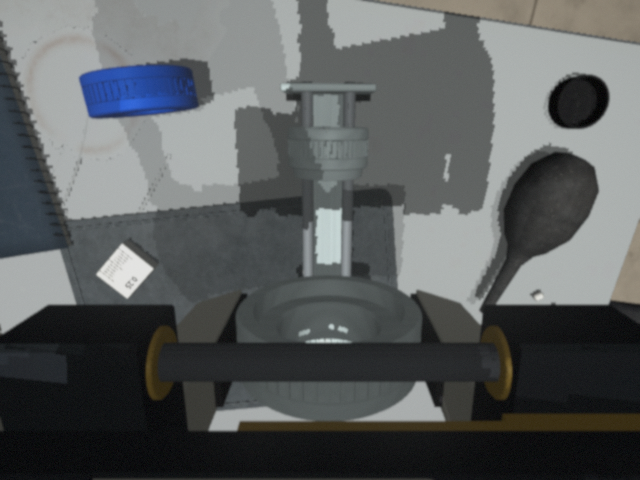

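View pics/s4.png

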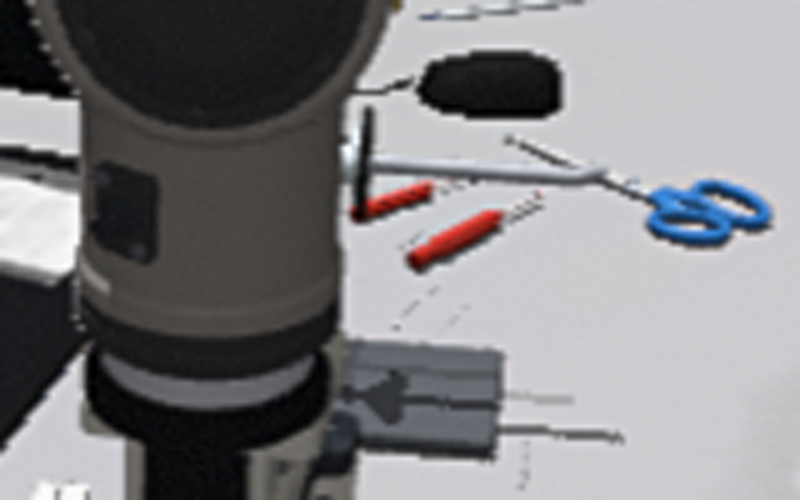

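```bash
python3 - <<'E'
from h import *
p=shot("scene");save(p,"c4.png",(235,305,455,535),9)
q=shot("side");save(q,"s5.png",(145,185,340,410),11)
E
```

```text
(no output)
```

View pics/c4.png

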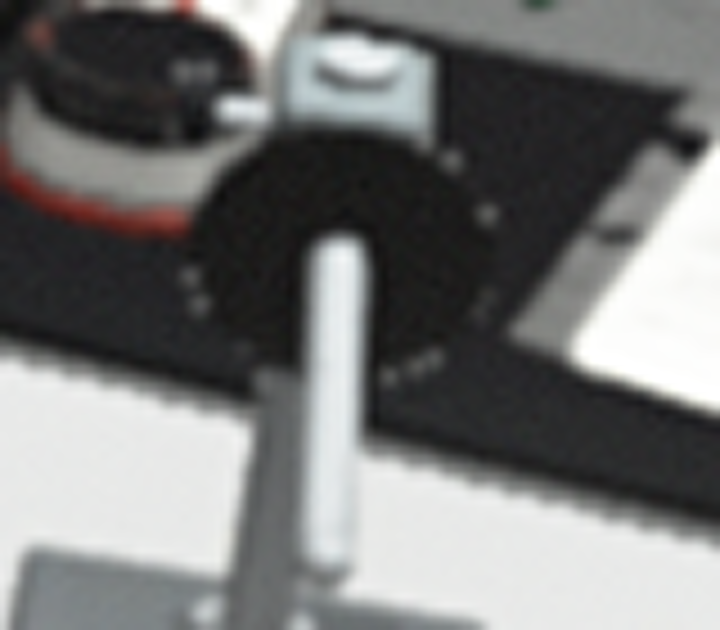

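View pics/s5.png

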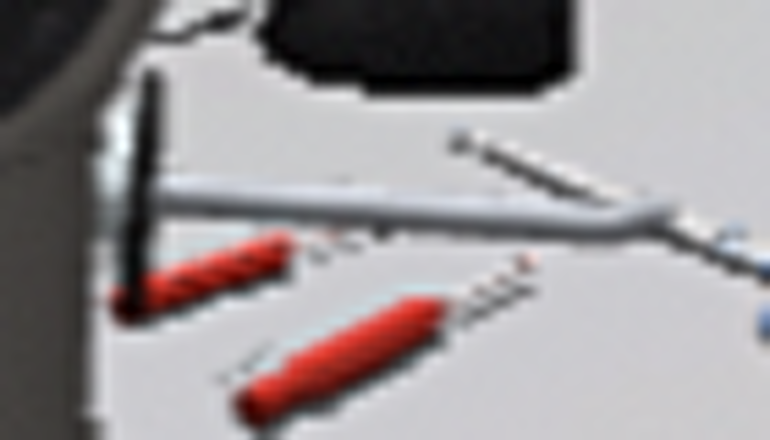

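```bash
cat > fit.py <<'E'
from h import *
from scipy.optimize import least_squares
p=shot("scene");q=shot("side")
# corners (row,col): scene zoom5 (430,230); side zoom5 (280,130)
sc={ "fl":(230+330/5,430+140/5),"fr":(230+375/5,430+398/5),"nr":(230+632/5,430+392/5),"nl":(230+580/5,430+98/5)}
sd={ "fr":(130+330/5,280+232/5),"fl":(130+418/5,280+200/5),"nl":(130+440/5,280+495/5),"nr":(130+348/5,280+502/5)}
def W(v,X):
    x,y,a=v[:3];c,s=np.cos(a),np.sin(a);X=np.array(X);return np.array([x+c*X[0]-s*X[1],y+s*X[0]+c*X[1],X[2]])
def res(v):
    x,y,a,h,b,px,pyo=v;r=[]
    C={"fl":(px,.0525+pyo,.012),"fr":(px,-.0525+pyo,.012),"nr":(px-.165,-.0525+pyo,.012),"nl":(px-.165,.0525+pyo,.012)}
    for cam,D in ((p,sc),(q,sd)):
        for k,o in D.items(): r+=list((proj(cam,W(v,C[k]))[0]-o)*.7)
    r+=list(proj(p,W(v,(0,0,.012)))[0]-(230+368/5,430+265/5))
    r+=list(proj(q,W(v,(0,0,.012)))[0]-(130+368/5,280+258/5))
    r+=list(proj(p,W(v,(-b,0,h)))[0]-(263.4,492.8))
    r+=list(proj(q,W(v,(-b,0,h)))[0]-(162.5,353.8))
    t=proj(q,W(v,(-.165,0,h)))[0]; r+=list(t-(165.7,394.5))
    t=proj(q,W(v,(-.18,0,h+.005)))[0]; r+=list((t-(164.3,400.5))*.7)
    # scene line point at -.15
    t=proj(p,W(v,(-.165,0,h)))[0]; r.append(t[1]-491.2)
    r.append(pyo*1000*.3)
    return np.array(r)
f=least_squares(res,[.648,-.312,.2,.14,.06,.03,0])
print(f.x.round(4),np.abs(f.fun).max().round(2));print(f.fun.round(1))
J=f.jac;print("sd",np.sqrt(np.diag(np.linalg.inv(J.T@J))).round(4))
E
python3 fit.py
```

```text
[ 0.6478 -0.3092  0.1916  0.146   0.0586  0.0228  0.0008] 3.0
[-0.1 -0.5  0.1  0.   0.3  0.9 -1.1 -0.3 -0.7 -1.  -0.1 -0.3  0.4  0.8
 -0.   1.2  3.  -0.   0.9 -1.2  0.7 -0.2 -0.3 -0.5 -0.6 -0.7 -0.4 -0.5
 -0.4  0.2]
sd [0.0015 0.0012 0.0097 0.0016 0.0028 0.0022 0.0014]
```

```bash
cat >> h.py <<'E'
ST=np.array([.6478,-.3092]);YA=.1916
def sp(xs,z,ys=0):
    c,s=np.cos(YA),np.sin(YA);return [ST[0]+c*xs-s*ys,ST[1]+s*xs+c*ys,z]
def instand(s):
    d=s["tool_pos"][:2]-ST;c,si=np.cos(YA),np.sin(YA);return np.r_[c*d[0]+si*d[1],-si*d[0]+c*d[1],s["tool_pos"][2]]
E
python3 - <<'E'
from h import *
a=go(sp(-.225,.125),YA,18)
E
```

```text
need 15 rows 18 end [ 0.4269 -0.352   0.125 ]
[0.077, -0.319, 0.001, 0.0, -0.0001, -0.0009, 0.077, -0.319, 0.001, 0.0, -0.0001, -0.0009, 0.079, -0.319, 0.002, 0.0, -0.0001, -0.0009, 0.08, -0.318, 0.001, 0.0, -0.0001, -0.0009, 0.08, -0.319, 0.001, 0.0, -0.0001, -0.0009]
[0.081, -0.318, 0.001, 0.0, -0.0001, -0.0009, 0.082, -0.318, 0.001, 0.0, -0.0001, -0.0009, 0.083, -0.317, 0.001, 0.0, -0.0001, -0.0009, 0.084, -0.318, 0.001, 0.0, -0.0001, -0.0009, 0.085, -0.317, 0.001, 0.0, -0.0001, -0.0009]
[0.086, -0.317, 0.001, 0.0, -0.0001, -0.0009, 0.087, -0.316, 0.001, 0.0, -0.0001, -0.0009, 0.087, -0.317, 0.001, 0.0, -0.0001, -0.0009, 0.089, -0.316, 0.0, 0.0, -0.0001, -0.0009, 0.089, -0.316, 0.001, 0.0, -0.0001, -0.0009]
[0.09, -0.316, 0.001, 0.0, -0.0001, -0.0009, 0.092, -0.315, 0.001, 0.0, -0.0001, -0.0009, 0.092, -0.315, 0.001, 0.0, -0.0001, -0.0009]
```

Emit:
apply_moves(plan=[0.03,-0.15,0,0,0,-0.001,0.07,-0.27,0,0,0,-0.001,0.08,-0.32,0.002,0,0,-0.001,0.08,-0.34,0.002,0,0,-0.001,0.08,-0.34,0.002,0,0,-0.001])

```text
time_s: 7.55
tool_pos: [0.4706, 0.09, 0.126]
ee_rot: [-0.078, 0.997, 0.0, -0.002]
ft_force: [1.0, -0.3, -3.1]
opening: 0.0659
```

Emit:
apply_moves(plan=[0.085,-0.34,0.002,0,0,-0.001,0.085,-0.34,0.002,0,0,-0.001,0.085,-0.34,0.002,0,0,-0.001,0.085,-0.34,0.002,0,0,-0.001,0.085,-0.34,0.002,0,0,-0.001])

```text
time_s: 7.97
tool_pos: [0.4562, -0.0848, 0.1252]
ee_rot: [-0.086, 0.996, 0.001, -0.001]
ft_force: [0.7, -0.6, -1.4]
opening: 0.0659
```

Emit:
apply_moves(plan=[0.09,-0.34,0.002,0,0,-0.001,0.09,-0.34,0.002,0,0,-0.001,0.09,-0.34,0.002,0,0,-0.001,0.09,-0.32,0.002,0,0,-0.001,0.09,-0.3,0.002,0,0,-0.001])

```text
time_s: 8.38
tool_pos: [0.441, -0.2544, 0.124]
ee_rot: [-0.093, 0.996, 0.001, -0.001]
ft_force: [0.7, -0.4, -2.4]
opening: 0.066
```

```bash
python3 - <<'E'
from h import *
s=env.sense();print(s["time_s"],s["tool_pos"],instand(s),s["opening"],s["ft_force"])
a=go(sp(-.225,.105),YA)
E
```

```text
8.3833 [ 0.44104137 -0.25436603  0.12395856] [-0.19253309  0.09320356  0.12395856] 0.06603898724544535 [ 0.71155196 -0.38920199 -2.3971003 ]
need 3 rows 3 end [ 0.4269 -0.352   0.105 ]
[0.107, -0.311, 0.063, 0.0002, -0.0002, -0.0005, 0.107, -0.311, 0.063, 0.0002, -0.0002, -0.0005, 0.107, -0.311, 0.063, 0.0002, -0.0002, -0.0005]
```

Emit:
apply_moves(plan=[0.2,-0.2,0.04,0,0,0,0.12,-0.3,0.04,0,0,0,0,-0.3,0.05,0,0,0,0,-0.13,0.03,0,0,0,0,0,0.02,0,0,-0.001])

```text
time_s: 8.8
tool_pos: [0.4276, -0.3524, 0.1055]
ee_rot: [-0.094, 0.996, 0.001, -0.001]
ft_force: [-0.3, 0.6, -2.0]
opening: 0.0657
```

```bash
python3 - <<'E'
from h import *
s=env.sense();print(s["time_s"],s["tool_pos"],instand(s),s["opening"],s["ft_force"])
p=shot("scene");save(p,"c5.png",(200,340,400,540),5)
q=shot("side");save(q,"s6.png",(110,230,300,460),5)
w=shot("wrist");save(w,"w7.png")
s=env.sense();print(s["time_s"],s["tool_pos"],instand(s))
E
```

```text
8.8 [ 0.42758917 -0.35244497  0.10549628] [-0.22441629 -0.00051891  0.10549628] 0.0657193246327687 [-0.32221245  0.55852731 -2.04951105]
8.95 [ 0.42756793 -0.34856661  0.10628581] [-0.22369858  0.00329253  0.10628581]
```

View pics/c5.png

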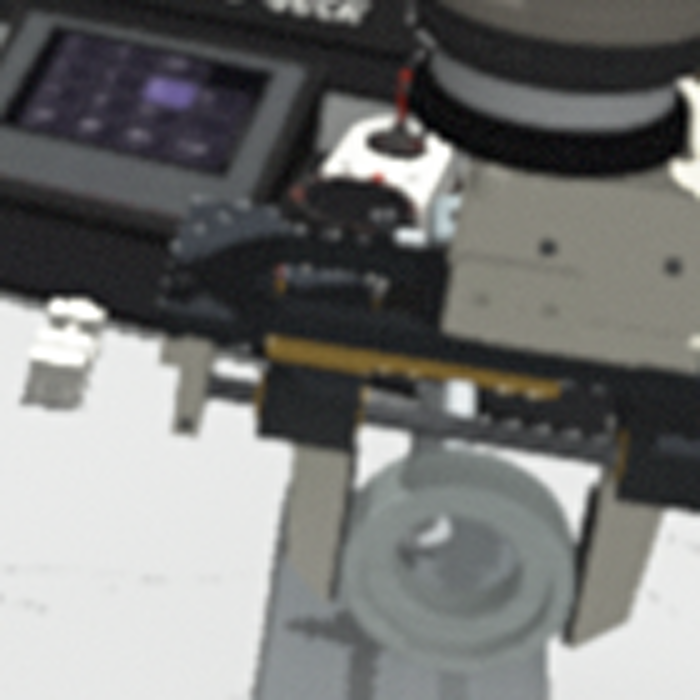

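View pics/s6.png

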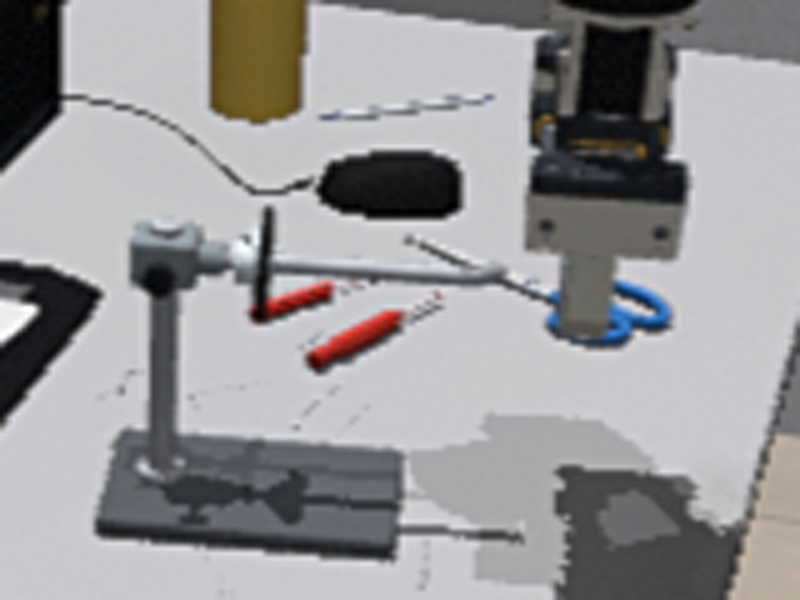

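View pics/w7.png

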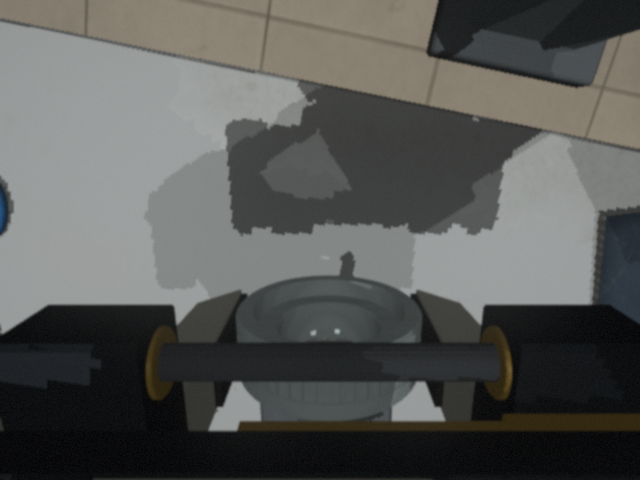

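```bash
python3 - <<'E'
from h import *
s=env.sense();print(s["time_s"],s["tool_pos"],instand(s),s["dq"].round(3))
q=shot("side");T=T_tool(s)
for x in (-.0095,.0095):
  print(proj(q,(T@[x,.033,-.035,1])[:3]),proj(q,(T@[x,.052,-.035,1])[:3]))
p=shot("scene")
for x in (.0095,):
  for y in (-.033,.033):print(proj(p,(T@[x,y,-.035,1])[:3]))
print(proj(p,(T@[.012,0,-.049,1])[:3]))
E
```

```text
8.95 [ 0.42756793 -0.34856661  0.10628581] [-0.22369858  0.00329253  0.10628581] [ 0.014 -0.02  -0.    -0.002 -0.001 -0.001]
[[174.21070518 412.59652822]] [[177.5315382 412.6033704]]
[[174.75533217 420.13106138]] [[178.08896533 420.23065986]]
[[326.22659803 509.60527707]]
[[317.62909366 464.46328789]]
[[315.34589268 488.15119719]]
```

```bash
python3 - <<'E'
from h import *
p=shot("scene");save(p,"c6.png",(270,350,450,540),8)
s=env.sense();print(s["time_s"],s["tool_pos"],instand(s),s["dq"].round(3))
T=T_tool(s);print(proj(p,(T@[.012,0,-.049,1])[:3]),proj(p,sp(-.235,.146)))
E
```

```text
9.1 [ 0.42825798 -0.34887578  0.10752811] [-0.22308003  0.00285761  0.10752811] [-0.    -0.004 -0.007 -0.    -0.001 -0.002]
[[314.51461063 488.51686888]] [[320.49643285 489.38347051]]
```

View pics/c6.png

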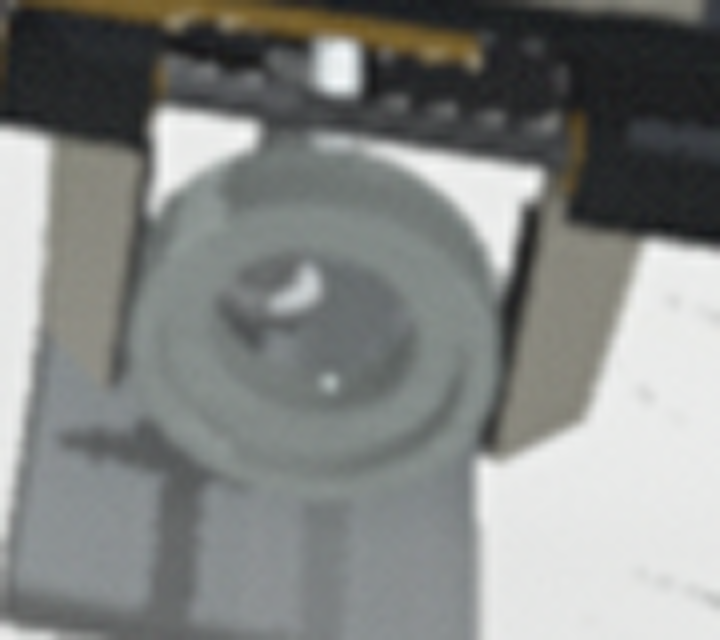

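Emit:
apply_moves(plan=[0,-0.015,0.045,0,0,0,0,0,0.04,0,0,0,-0.1,0,0,0,0,0,-0.1,0,0,0,0,0,0,0,0,0,0,0])

```text
time_s: 9.52
tool_pos: [0.4502, -0.3475, 0.099]
ee_rot: [-0.096, 0.995, -0.0, 0.001]
ft_force: [-0.3, 0.1, -1.0]
opening: 0.0664
```

```bash
python3 - <<'E'
from h import *
s=env.sense();print(s["time_s"],s["tool_pos"],instand(s),s["opening"],s["ft_force"],s["dq"].round(3))
q=shot("side");save(q,"s7.png",(130,210,340,450),7)
p=shot("scene");save(p,"c7.png",(270,350,450,540),8)
s=env.sense();print(s["time_s"],s["tool_pos"],instand(s),s["ft_force"])
E
```

```text
9.5167 [ 0.45019567 -0.34751983  0.09903932] [-2.01285571e-01  1.11557295e-05  9.90393220e-02] 0.06635558038225954 [-0.25000084  0.12049214 -1.03958435] [-0.016 -0.013  0.026 -0.015 -0.002 -0.029]
9.6167 [ 0.44869544 -0.3476203   0.0988691 ] [-2.02777476e-01  1.98214923e-04  9.88690957e-02] [-0.944737    0.49573464 -2.34090008]
```

View pics/s7.png

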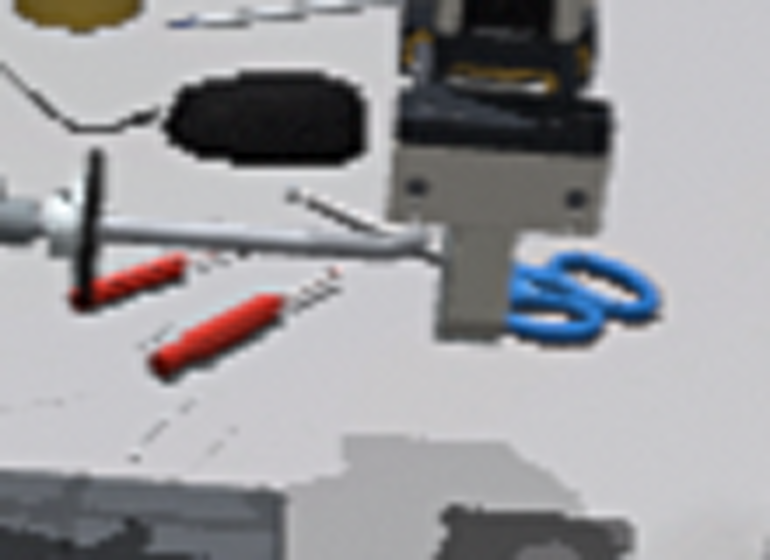

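View pics/c7.png

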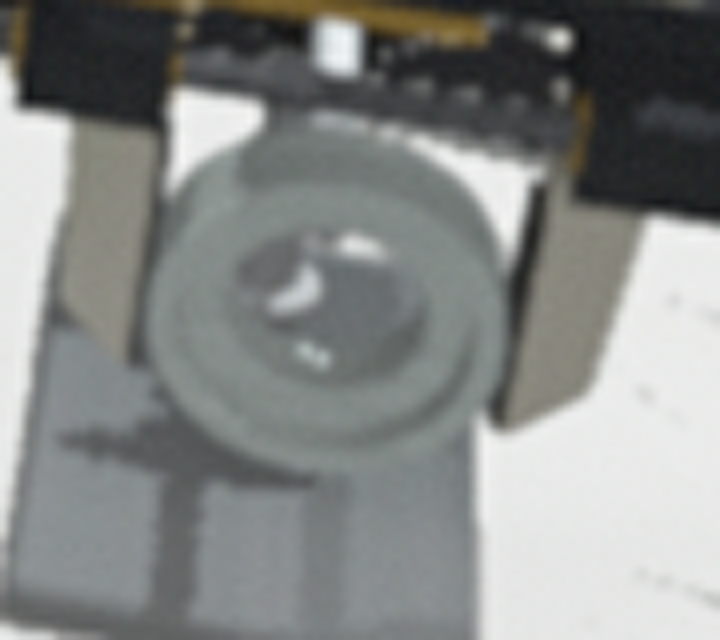

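```bash
python3 - <<'E'
from h import *
q=shot("side");s=env.sense();T=T_tool(s)
def z7(rc): return (rc-[130,340])*7
print("axis",z7(proj(q,(T@[0,0,-.048,1])[:3])[0]),"fingbottom",z7(proj(q,(T@[0,.052,-.035,1])[:3])[0]))
for x in (-.06,-.165,-.18,-.2): print(x,z7(proj(q,sp(x,.146))[0]))
print(s["tool_pos"],instand(s))
E
```

```text
axis [251.16182125 479.99120774] fingbottom [345.53608643 475.36480879]
-0.06 [225.75178319  97.0748084 ]
-0.165 [245.6948237  376.72850005]
-0.18 [248.57526537 417.11984084]
-0.2 [252.42823699 471.14860017]
[ 0.44829998 -0.34769798  0.09886133] [-2.03180491e-01  1.97261105e-04  9.88613288e-02]
```

Emit:
apply_moves(plan=[-0.1,0,0,0,0,0,-0.1,0,0,0,0,0,-0.1,0,0,0,0,0,-0.1,0,0,0,0,0,-0.05,0,0,0,0,0])

```text
time_s: 10.08
tool_pos: [0.4939, -0.339, 0.0989]
ee_rot: [-0.095, 0.995, -0.0, 0.0]
ft_force: [-0.1, -0.0, -0.8]
opening: 0.0659
```

```bash
python3 - <<'E'
from h import *
s=env.sense();print(s["time_s"],s["tool_pos"],instand(s),s["opening"],s["ft_force"],s["dq"].round(3))
w=shot("wrist");save(w,"w8.png",(200,440,200,460),3)
p=shot("scene");save(p,"c8.png",(250,330,450,540),8)
s=env.sense();print(s["time_s"],s["tool_pos"],instand(s),s["ft_force"])
E
```

```text
10.0833 [ 0.49394786 -0.33896772  0.09892488] [-1.56705436e-01  7.50469544e-05  9.89248791e-02] 0.06587735050899847 [-0.09416446 -0.00456435 -0.77923225] [ 0.07   0.061 -0.109 -0.008  0.057  0.066]
10.1833 [ 0.49327819 -0.33892862  0.0987108 ] [-0.1573554   0.00024095  0.0987108 ] [-0.22650374  0.22546415 -1.87221978]
```

View pics/w8.png

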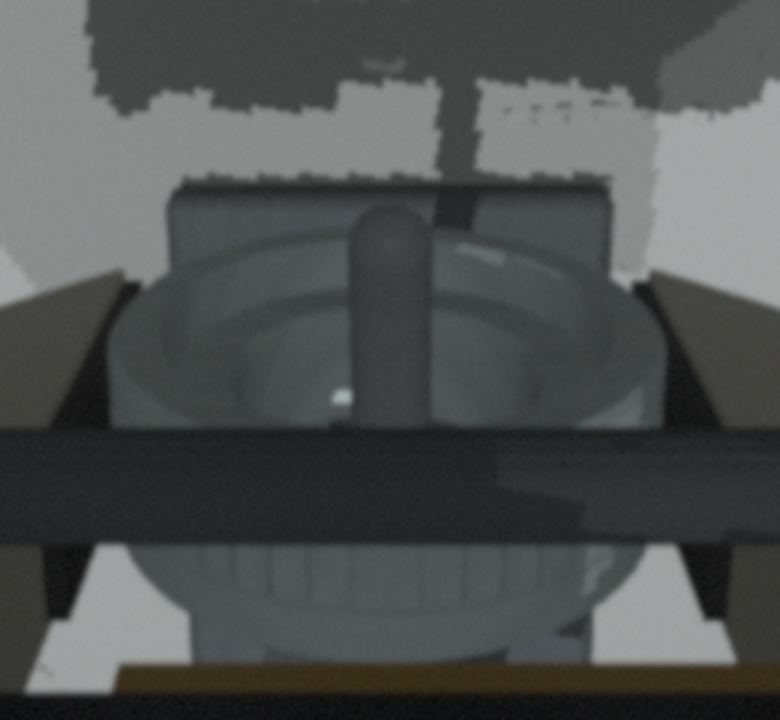

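View pics/c8.png

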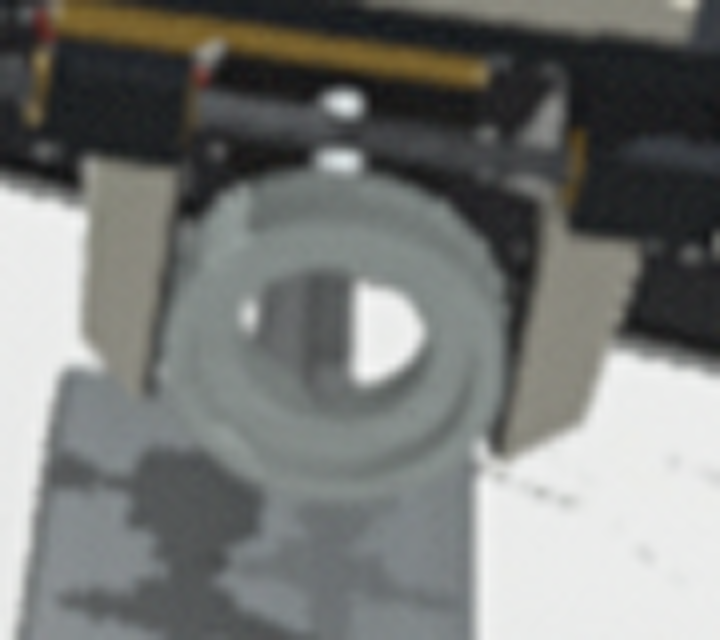

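Emit:
apply_moves(plan=[-0.12,0,0,0,0,0,-0.16,0,0,0,0,0,-0.18,0,0,0,0,0,-0.16,0,0,0,0,0,-0.1,0,0,0,0,0])

```text
time_s: 10.6
tool_pos: [0.564, -0.3254, 0.0988]
ee_rot: [-0.095, 0.995, -0.0, 0.0]
ft_force: [0.1, -0.1, -1.9]
opening: 0.066
```

Emit:
apply_moves(plan=[-0.02,0,0,0,0,0,-0.02,0,0,0,0,0])

```text
time_s: 10.77
tool_pos: [0.5666, -0.3248, 0.0985]
ee_rot: [-0.095, 0.995, 0.0, -0.0]
ft_force: [-0.9, -0.4, -1.3]
opening: 0.0658
```

```bash
cat > st.py <<'E'
from h import *
s=env.sense();c,si=np.cos(YA),np.sin(YA);f=s["ft_force"]
print(round(s["time_s"],2),"stand",instand(s).round(4),"open",round(s["opening"],4),"f_along",round(c*f[0]+si*f[1],2),"f_lat",round(-si*f[0]+c*f[1],2),"fz",round(f[2],2),"T",s["wrist_torque"].round(2),"yaw",round(float(np.arctan2(*(-T_tool(s)[[1,0],0]))),3),"q",s["q"].round(2))
E
python3 st.py
```

```text
10.77 stand [-0.0827  0.0001  0.0985] open 0.0658 f_along -0.98 f_lat -0.2 fz -1.28 T [ 0.16  0.02 -0.04] yaw 0.191 q [-0.64  0.66  1.27 -0.    1.22 -2.4 ]
```

Emit:
apply_moves(plan=[-0.02,0,0,0,0,0,-0.02,0,0,0,0,0,-0.01,0,0,0,0,0])

```text
time_s: 11.02
tool_pos: [0.5714, -0.3243, 0.0991]
ee_rot: [-0.095, 0.995, -0.0, -0.0]
ft_force: [-0.2, 1.0, -0.2]
opening: 0.0659
```

Emit:
apply_moves(plan=[-0.015,0,0,0,0,0,-0.01,0,0,0,0,0])

```text
time_s: 11.18
tool_pos: [0.574, -0.3237, 0.099]
ee_rot: [-0.095, 0.995, -0.0, 0.0]
ft_force: [-0.1, 0.2, -1.6]
opening: 0.0662
```

Emit:
apply_moves(plan=[-0.015,0,0,0,0,0,-0.01,0,0,0,0,0])

```text
time_s: 11.35
tool_pos: [0.5767, -0.3231, 0.099]
ee_rot: [-0.095, 0.995, -0.0, 0.0]
ft_force: [-0.4, 0.1, -1.5]
opening: 0.0661
```

```bash
python3 st.py
```

```text
11.35 stand [-0.0725 -0.0001  0.099 ] open 0.0661 f_along -0.34 f_lat 0.21 fz -1.49 T [0.15 0.05 0.  ] yaw 0.19 q [-0.63  0.67  1.24  0.    1.23 -2.39]
```

Emit:
apply_moves(plan=[-0.01,0,0,0,0,0,-0.01,0,0,0,0,0])

```text
time_s: 11.52
tool_pos: [0.5768, -0.3231, 0.0989]
ee_rot: [-0.095, 0.995, 0.0, -0.002]
ft_force: [-10.8, -2.2, 1.3]
opening: 0.0658
```

Emit:
apply_moves(plan=[-0.01,0,0,0,0,0,-0.01,0,0,0,0,0])

```text
time_s: 11.68
tool_pos: [0.5769, -0.323, 0.0987]
ee_rot: [-0.095, 0.995, 0.0, -0.004]
ft_force: [-15.3, -3.0, 2.2]
opening: 0.066
```

Emit:
apply_moves(plan=[0.02,0,0,0,0,0,0.025,0,0,0,0,0,0,0,0.04,0,0,0,0,0,0.04,0,0,0])

```text
time_s: 12.02
tool_pos: [0.5765, -0.3233, 0.0909]
ee_rot: [-0.095, 0.995, -0.0, 0.001]
ft_force: [-0.6, 0.8, -1.4]
opening: 0.066
```

Emit:
apply_moves(plan=[0,0,0.01,0,0,0,0,0,0.01,0,0,0])

```text
time_s: 12.18
tool_pos: [0.5762, -0.3229, 0.0883]
ee_rot: [-0.095, 0.995, 0.0, -0.0]
ft_force: [0.1, 0.7, -2.2]
opening: 0.0659
```

```bash
python3 st.py
```

```text
12.18 stand [-0.0729  0.0002  0.0883] open 0.0659 f_along 0.2 f_lat 0.66 fz -2.18 T [ 0.14 -0.1  -0.  ] yaw 0.191 q [-0.63  0.68  1.26  0.    1.21 -2.39]
```

Emit:
apply_moves(plan=[0,0,0.01,0,0,0,0,0,0.01,0,0,0])

```text
time_s: 12.35
tool_pos: [0.5763, -0.3232, 0.0868]
ee_rot: [-0.095, 0.995, -0.0, 0.0]
ft_force: [-0.1, 0.2, -2.2]
opening: 0.0659
```

Emit:
apply_moves(plan=[0,0,0.01,0,0,0,0,0,0.01,0,0,0])

```text
time_s: 12.52
tool_pos: [0.5763, -0.3232, 0.0852]
ee_rot: [-0.095, 0.995, -0.0, 0.0]
ft_force: [-1.4, 1.3, 5.3]
opening: 0.0658
```

Emit:
apply_moves(plan=[0,0,-0.005,0,0,0,0,0,0,0,0,0])

```text
time_s: 12.68
tool_pos: [0.5762, -0.3233, 0.0856]
ee_rot: [-0.095, 0.995, -0.0, 0.0]
ft_force: [-0.6, 0.0, -2.3]
opening: 0.0659
```

```bash
python3 st.py
```

```text
12.68 stand [-0.073  -0.0002  0.0856] open 0.0659 f_along -0.56 f_lat 0.13 fz -2.32 T [ 0.11 -0.01  0.03] yaw 0.19 q [-0.63  0.68  1.26  0.    1.2  -2.39]
```

Emit:
apply_moves(plan=[0,0,0.004,0,0,0,0,0,0,0,0,0])

```text
time_s: 12.85
tool_pos: [0.5762, -0.3233, 0.0854]
ee_rot: [-0.095, 0.995, -0.0, 0.0]
ft_force: [-0.1, 0.4, 1.2]
opening: 0.066
```

Emit:
apply_moves(plan=[0,0,0,0,0,0,0,0,0,0,0,0,0,0,0,0,0,0,0,0,0,0,0,0,0,0,0,0,0,0], fingers=0)

```text
time_s: 13.27
tool_pos: [0.5762, -0.3232, 0.085]
ee_rot: [-0.095, 0.995, -0.0, 0.0]
ft_force: [-0.4, -0.1, 0.5]
opening: 0.0906
```

```bash
python3 st.py; python3 - <<'E'
from h import *
w=shot("wrist");save(w,"w9.png",(200,440,200,460),3)
q=shot("side");save(q,"s9.png",(130,210,340,450),7)
E
```

```text
13.27 stand [-0.073  -0.0001  0.085 ] open 0.0906 f_along -0.46 f_lat -0.02 fz 0.5 T [ 0.11 -0.03  0.  ] yaw 0.19 q [-0.63  0.68  1.26  0.    1.2  -2.39]
```

View pics/w9.png

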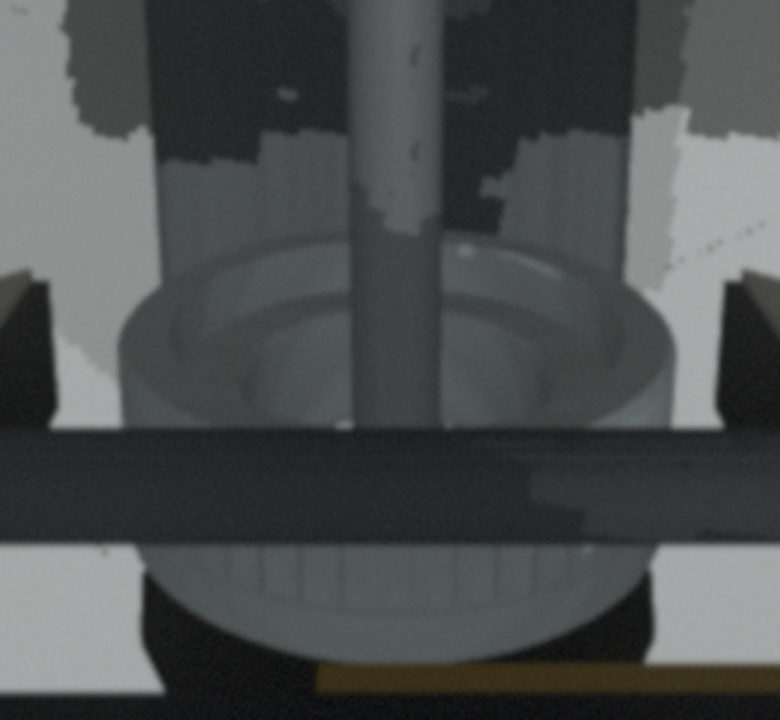

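View pics/s9.png

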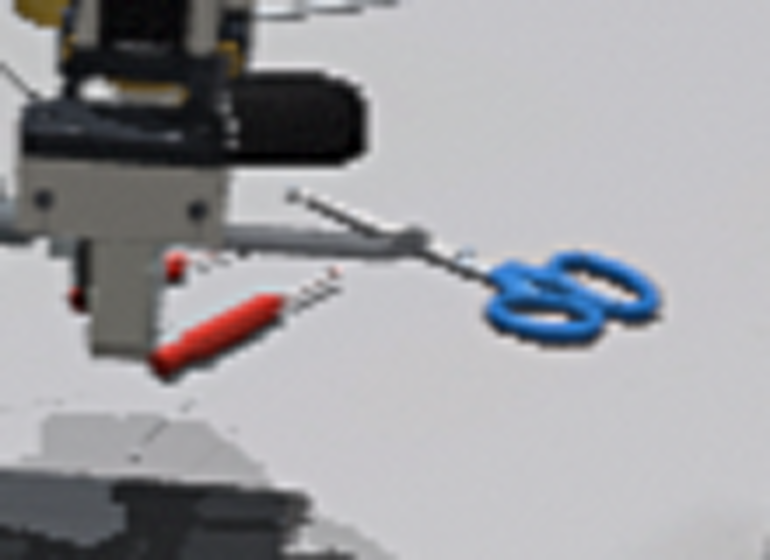

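```bash
python3 - <<'E'
from h import *
s=env.sense()
a=(s["tool_pos"]+[0,0,.10],R.from_quat(s["ee_rot"]))
go([.545,.2435,.10],.14,17,start=a)
E
```

```text
need 15 rows 17 end [0.545  0.2435 0.1   ]
[-0.045, 0.331, 0.05, 0.0, 0.0, 0.0009, -0.044, 0.331, 0.05, 0.0, 0.0, 0.0009, -0.043, 0.331, 0.05, 0.0, 0.0, 0.0009, -0.043, 0.331, 0.05, 0.0, 0.0, 0.0009, -0.041, 0.331, 0.05, 0.0, 0.0, 0.0009]
[-0.04, 0.332, 0.05, 0.0, 0.0, 0.0009, -0.04, 0.331, 0.05, 0.0, 0.0, 0.0009, -0.038, 0.332, 0.05, 0.0, 0.0, 0.0009, -0.038, 0.332, 0.05, 0.0, 0.0, 0.0009, -0.037, 0.331, 0.05, 0.0, 0.0, 0.0009]
[-0.035, 0.332, 0.05, 0.0, 0.0, 0.0009, -0.035, 0.332, 0.05, 0.0, 0.0, 0.0009, -0.034, 0.333, 0.05, 0.0, 0.0, 0.0009, -0.033, 0.332, 0.05, 0.0, 0.0, 0.0009, -0.032, 0.332, 0.05, 0.0, 0.0, 0.0009]
[-0.031, 0.333, 0.05, 0.0, 0.0, 0.0009, -0.03, 0.332, 0.05, 0.0, 0.0, 0.0009]
```

Emit:
apply_moves(plan=[0,0,-0.1,0,0,0,0,0,-0.2,0,0,0,0,0,-0.3,0,0,0,0,0,-0.25,0,0,0,0,0.1,-0.15,0,0,0])

```text
time_s: 13.78
tool_pos: [0.5751, -0.3153, 0.189]
ee_rot: [-0.094, 0.996, -0.002, 0.002]
ft_force: [0.1, 0.3, -0.3]
opening: 0.092
```

Emit:
apply_moves(plan=[-0.04,0.28,0.03,0,0,0.001,-0.045,0.38,0.04,0,0,0.001,-0.045,0.39,0.05,0,0,0.001,-0.045,0.39,0.05,0,0,0.001,-0.045,0.39,0.05,0,0,0.001])

```text
time_s: 14.2
tool_pos: [0.5615, -0.1271, 0.1631]
ee_rot: [-0.087, 0.996, 0.0, 0.0]
ft_force: [0.3, -0.1, 0.4]
opening: 0.0919
```

Emit:
apply_moves(plan=[-0.045,0.39,0.05,0,0,0.001,-0.045,0.39,0.05,0,0,0.001,-0.045,0.39,0.05,0,0,0.001,-0.045,0.39,0.05,0,0,0.001,-0.045,0.39,0.05,0,0,0.001])

```text
time_s: 14.62
tool_pos: [0.5509, 0.0689, 0.1382]
ee_rot: [-0.079, 0.997, 0.0, 0.0]
ft_force: [0.6, -0.5, 0.1]
opening: 0.092
```

Emit:
apply_moves(plan=[-0.03,0.39,0.08,0,0,0.001,-0.03,0.35,0.08,0,0,0.001,-0.03,0.3,0.08,0,0,0.001,-0.02,0.2,0.06,0,0,0.001,0,0.1,0.03,0,0,0.001])

```text
time_s: 15.03
tool_pos: [0.5406, 0.2037, 0.1044]
ee_rot: [-0.073, 0.997, 0.0, -0.001]
ft_force: [-0.2, 0.5, -0.6]
opening: 0.0917
```

```bash
python3 st.py; python3 - <<'E'
from h import *
s=env.sense();print(s["tool_pos"]);go([.545,.2435,.082],.14)
E
```

```text
15.03 stand [-0.0076  0.5239  0.1044] open 0.0917 f_along -0.12 f_lat 0.52 fz -0.61 T [ 0.1   0.02 -0.04] yaw 0.146 q [ 0.23  0.52  1.5   0.    1.12 -1.49]
[0.54060504 0.20369413 0.10436859]
need 2 rows 2 end [0.545  0.2435 0.082 ]
[-0.051, 0.194, 0.112, 0.0001, -0.0002, 0.001, -0.05, 0.193, 0.112, 0.0001, -0.0002, 0.001]
```

Emit:
apply_moves(plan=[-0.04,0.15,0.08,0,0,0.001,-0.04,0.12,0.07,0,0,0,0,0.05,0.03,0,0,0,0,0,0,0,0,0,0,0,0,0,0,0])

```text
time_s: 15.45
tool_pos: [0.5455, 0.2329, 0.087]
ee_rot: [-0.07, 0.998, -0.0, -0.0]
ft_force: [0.6, -0.3, -0.3]
opening: 0.0917
```

```bash
python3 - <<'E'
from h import *
s=env.sense();print(s["time_s"],s["tool_pos"],s["dq"].round(3))
w=shot("wrist");save(w,"w10.png",(220,360,230,440),3.5)
for d in vision.cut_out(w,"medium_collar"):
    m=d["pixels"];ys,xs=np.nonzero(m);print(round(d["p"],2),np.round(d["position"],1),xs.min(),xs.max(),ys.min(),ys.max())
E
```

```text
15.45 [0.5455122  0.23288359 0.08699567] [-0.014 -0.011 -0.005 -0.002  0.    -0.001]
0.85 [272.9 352.2] 296 404 233 316
```

View pics/w10.png

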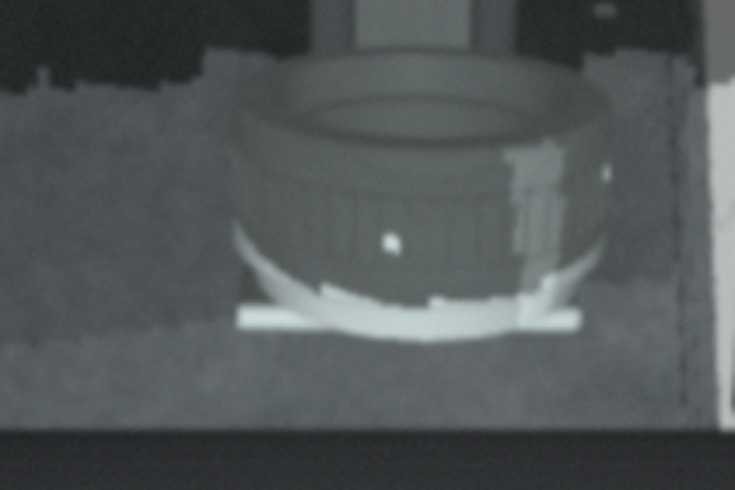

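```bash
python3 - <<'E'
from h import *
w=shot("wrist");s=env.sense();T=T_tool(s);Ti=np.linalg.inv(T)
L=at_z(w,270,295.7,.057);Rr=at_z(w,270,405.1,.057);print("w",np.linalg.norm(L-Rr),(Ti@np.r_[(L+Rr)/2,1]).round(4))
f=at_z(w,260.9,350.4,.0865);b=at_z(w,308,350.4,.0865);e=at_z(w,317,350.4,.083)
for X in(f,b,e): print((Ti@np.r_[X,1]).round(4))
print(s["tool_pos"])
E
```

```text
w 0.060820141736158566 [-0.0022  0.0122  0.0305  1.    ]
[0.0128 0.0104 0.001  1.    ]
[-0.0117  0.0108  0.001   1.    ]
[-0.0183  0.0111  0.0045  1.    ]
[0.54598476 0.2326154  0.08753353]
```

Emit:
apply_moves(plan=[0,0.07,0.05,0,0,0,0,0.045,0.2,0,0,0,0,0,0.25,0,0,0,0,0,0.2,0,0,0,0,0,0.085,0,0,0])

```text
time_s: 16.02
tool_pos: [0.5422, 0.2444, 0.0057]
ee_rot: [-0.07, 0.998, -0.0, -0.002]
ft_force: [-1.1, -0.4, -0.2]
opening: 0.0919
```

Emit:
apply_moves(plan=[0,0,0,0,0,0,0,0,0,0,0,0,0,0,0,0,0,0,0,0,0,0,0,0,0,0,0,0,0,0], fingers=1, grip_force=25)

```text
time_s: 16.43
tool_pos: [0.5448, 0.2451, 0.0098]
ee_rot: [-0.07, 0.998, 0.0, 0.001]
ft_force: [0.6, -0.1, -0.1]
opening: 0.0632
```

Emit:
apply_moves(plan=[0,0,0,0,0,0,0,0,0,0,0,0,0,0,0,0,0,0])

```text
time_s: 16.68
tool_pos: [0.5447, 0.2448, 0.0095]
ee_rot: [-0.07, 0.998, 0.0, 0.001]
ft_force: [-0.1, -2.2, 5.6]
opening: 0.0583
```

Emit:
apply_moves(plan=[0,0,-0.05,0,0,0,0,0,-0.15,0,0,0,0,0,-0.3,0,0,0,0,0,-0.35,0,0,0,0.1,-0.1,-0.3,0,0,0])

```text
time_s: 17.1
tool_pos: [0.5362, 0.2349, 0.1251]
ee_rot: [-0.07, 0.998, 0.001, 0.001]
ft_force: [-0.2, -0.0, -1.5]
opening: 0.0582
```

```bash
python3 st.py; python3 - <<'E'
from h import *
s=env.sense();print(s["tool_pos"]);go(sp(-.23,.125),YA,17)
E
```

```text
17.1 stand [-0.0059  0.5554  0.1251] open 0.0582 f_along -0.21 f_lat 0.01 fz -1.51 T [ 0.1  -0.03 -0.  ] yaw 0.141 q [ 0.28  0.51  1.46  0.    1.17 -1.43]
[0.5362028  0.2348796  0.12510886]
need 15 rows 17 end [ 0.422 -0.353  0.125]
[0.115, -0.333, 0.0, 0.0, 0.0, -0.0009, 0.116, -0.333, -0.001, 0.0, 0.0, -0.0009, 0.117, -0.332, 0.0, 0.0, 0.0, -0.0009, 0.118, -0.332, -0.001, 0.0, 0.0, -0.0009, 0.119, -0.331, 0.0, 0.0, 0.0, -0.0009]
[0.12, -0.332, 0.0, 0.0, 0.0, -0.0009, 0.121, -0.331, -0.001, 0.0, 0.0, -0.0009, 0.121, -0.33, 0.0, 0.0, 0.0, -0.0009, 0.123, -0.33, -0.001, 0.0, 0.0, -0.0009, 0.123, -0.33, 0.0, 0.0, 0.0, -0.0009]
[0.125, -0.33, -0.001, 0.0, 0.0, -0.0009, 0.125, -0.329, 0.0, 0.0, 0.0, -0.0009, 0.127, -0.329, 0.0, 0.0, 0.0, -0.0009, 0.127, -0.328, -0.001, 0.0, 0.0, -0.0009, 0.128, -0.328, 0.0, 0.0, 0.0, -0.0009]
[0.129, -0.328, -0.001, 0.0, 0.0, -0.0009, 0.13, -0.328, 0.0, 0.0, 0.0, -0.0009]
```

Emit:
apply_moves(plan=[0.15,-0.2,0,0,0,-0.001,0.19,-0.3,0,0,0,-0.001,0.2,-0.34,0,0,0,-0.001,0.2,-0.34,0,0,0,-0.001,0.2,-0.34,0,0,0,-0.001])

```text
time_s: 17.52
tool_pos: [0.4634, 0.0684, 0.1235]
ee_rot: [-0.078, 0.997, 0.0, -0.0]
ft_force: [0.8, -0.5, -0.7]
opening: 0.0581
```

Emit:
apply_moves(plan=[0.18,-0.35,0,0,0,-0.001,0.17,-0.36,0,0,0,-0.001,0.17,-0.36,0,0,0,-0.001,0.15,-0.36,0,0,0,-0.001,0.13,-0.36,0,0,0,-0.001])

```text
time_s: 17.93
tool_pos: [0.4135, -0.1214, 0.1237]
ee_rot: [-0.086, 0.996, 0.0, -0.0]
ft_force: [1.2, -0.7, -0.0]
opening: 0.0583
```

Emit:
apply_moves(plan=[0.1,-0.36,0,0,0,-0.001,0.08,-0.36,0,0,0,-0.001,0.06,-0.36,0,0,0,-0.001,0.04,-0.36,0,0,0,-0.001,0.02,-0.25,0,0,0,-0.001])

```text
time_s: 18.35
tool_pos: [0.4146, -0.2947, 0.1236]
ee_rot: [-0.093, 0.996, -0.0, 0.0]
ft_force: [0.4, -0.8, -2.1]
opening: 0.0587
```

```bash
python3 st.py; python3 - <<'E'
from h import *
s=env.sense();print(s["tool_pos"]);go(sp(-.23,.0995),YA)
E
```

```text
18.35 stand [-0.2262  0.0587  0.1236] open 0.0587 f_along 0.22 f_lat -0.86 fz -2.05 T [ 0.15 -0.04  0.02] yaw 0.186 q [-0.77  0.38  1.68 -0.    1.08 -2.52]
[ 0.41461166 -0.29465972  0.12363053]
need 2 rows 2 end [ 0.422  -0.353   0.0995]
[0.018, -0.293, 0.121, -0.0001, 0.0001, -0.0009, 0.018, -0.294, 0.121, -0.0001, 0.0001, -0.0009]
```

Emit:
apply_moves(plan=[0.02,-0.25,0.1,0,0,-0.001,0.02,-0.17,0.09,0,0,-0.001,0,-0.06,0.05,0,0,0,0,0,0,0,0,0,0,0,0,0,0,0])

```text
time_s: 18.77
tool_pos: [0.4198, -0.3384, 0.0992]
ee_rot: [-0.096, 0.995, 0.001, -0.0]
ft_force: [0.6, 0.4, -1.3]
opening: 0.0579
```

```bash
python3 st.py
```

```text
18.77 stand [-0.2294  0.0147  0.0992] open 0.0579 f_along 0.63 f_lat 0.3 fz -1.29 T [0.15 0.05 0.01] yaw 0.193 q [-0.82  0.46  1.62  0.    1.06 -2.59]
```

Emit:
apply_moves(plan=[0,-0.1,0,0,0,0,0,-0.045,0,0,0,0,-0.05,0,0,0,0,0,-0.1,0,0,0,0,-0.1,0,0,0,0,0,0])

```text
time_s: 19.18
tool_pos: [0.4393, -0.3505, 0.1]
ee_rot: [-0.161, 0.987, -0.0, 0.001]
ft_force: [-1.1, -0.0, 0.2]
opening: 0.0581
```

```bash
python3 st.py
```

```text
19.18 stand [-0.2126 -0.0009  0.1   ] open 0.0581 f_along -1.09 f_lat 0.2 fz 0.22 T [ 0.15 -0.01  0.04] yaw 0.324 q [-0.81  0.5   1.56  0.    1.08 -2.71]
```

Emit:
apply_moves(plan=[0,0,0,0,0,0.021,0,0,0,0,0,0.021,0,0,0,0,0,0])

```text
time_s: 19.43
tool_pos: [0.4377, -0.3505, 0.0997]
ee_rot: [-0.091, 0.996, -0.0, 0.0]
ft_force: [0.4, 1.0, -1.1]
opening: 0.0581
```

```bash
python3 st.py
```

```text
19.43 stand [-0.2141 -0.0006  0.0997] open 0.0581 f_along 0.54 f_lat 0.92 fz -1.06 T [ 0.17 -0.05 -0.01] yaw 0.182 q [-0.81  0.5   1.56  0.    1.08 -2.56]
```

Emit:
apply_moves(plan=[-0.1,0,0,0,0,-0.0025,-0.12,0,0,0,0,0,-0.14,0,0,0,0,0,-0.14,0,0,0,0,0,-0.1,0,0,0,0,0])

```text
time_s: 19.85
tool_pos: [0.4986, -0.3388, 0.0996]
ee_rot: [-0.098, 0.995, -0.0, 0.0]
ft_force: [-0.2, -0.4, -1.1]
opening: 0.0583
```

```bash
python3 st.py;  python3 - <<'E'
from h import *
w=shot("wrist");save(w,"w11.png",(200,440,200,460),3)
E
```

```text
19.85 stand [-0.1521 -0.0006  0.0996] open 0.0583 f_along -0.22 f_lat -0.33 fz -1.08 T [ 0.09 -0.06 -0.06] yaw 0.196 q [-0.72  0.57  1.43  0.    1.14 -2.49]
```

View pics/w11.png

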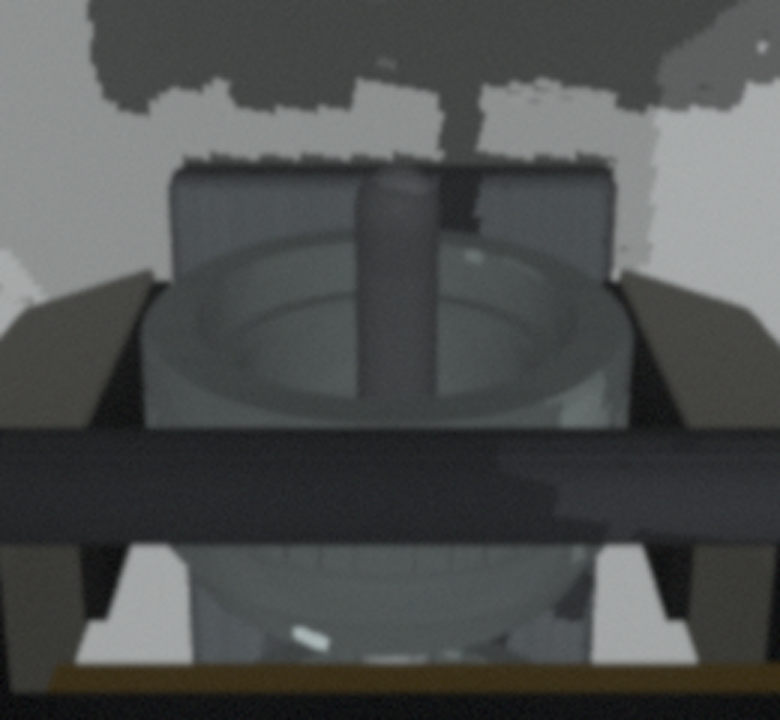

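Emit:
apply_moves(plan=[-0.1,0.01,0,0,0,0.001,-0.12,0.01,0,0,0,0,-0.1,0,0,0,0,0,-0.06,0,0,0,0,0,0,0,0.03,0,0,0])

```text
time_s: 20.32
tool_pos: [0.5349, -0.33, 0.0969]
ee_rot: [-0.096, 0.995, -0.0, 0.001]
ft_force: [-0.8, -0.9, -0.9]
opening: 0.0578
```

```bash
python3 st.py
```

```text
20.32 stand [-0.1148  0.001   0.0969] open 0.0578 f_along -0.91 f_lat -0.73 fz -0.87 T [ 0.12 -0.04 -0.02] yaw 0.192 q [-0.67  0.61  1.36  0.    1.17 -2.44]
```

Emit:
apply_moves(plan=[0,0,0.04,0,0,0,0,0,0.03,0,0,0,0,0,0.01,0,0,0,0,0,0,0,0,0])

```text
time_s: 20.65
tool_pos: [0.5327, -0.3302, 0.088]
ee_rot: [-0.095, 0.995, 0.0, -0.0]
ft_force: [-0.4, 0.5, -1.5]
opening: 0.0579
```

```bash
python3 st.py
```

```text
20.65 stand [-0.117   0.0013  0.088 ] open 0.0579 f_along -0.29 f_lat 0.56 fz -1.51 T [ 0.14 -0.03 -0.03] yaw 0.191 q [-0.68  0.62  1.37 -0.    1.15 -2.44]
```

Emit:
apply_moves(plan=[0,0,0.01,0,0,0,0,0,0.006,0,0,0,0,0,0,0,0,0])

```text
time_s: 20.9
tool_pos: [0.5333, -0.3303, 0.087]
ee_rot: [-0.095, 0.995, -0.0, 0.0]
ft_force: [-0.3, 0.1, -1.6]
opening: 0.058
```

Emit:
apply_moves(plan=[0,0,0.006,0,0,0,0,0,0,0,0,0])

```text
time_s: 21.07
tool_pos: [0.5334, -0.3302, 0.0863]
ee_rot: [-0.095, 0.995, -0.0, 0.0]
ft_force: [-0.1, 0.9, -1.0]
opening: 0.0578
```

Emit:
apply_moves(plan=[0,0,0.005,0,0,0,0,0,0,0,0,0])

```text
time_s: 21.23
tool_pos: [0.5334, -0.3301, 0.0858]
ee_rot: [-0.096, 0.995, 0.0, 0.0]
ft_force: [0.4, 0.9, -1.9]
opening: 0.0579
```

Emit:
apply_moves(plan=[0,0,0.004,0,0,0,0,0,0,0,0,0])

```text
time_s: 21.4
tool_pos: [0.5334, -0.3301, 0.0854]
ee_rot: [-0.096, 0.995, 0.0, -0.0]
ft_force: [-0.0, -0.3, -1.0]
opening: 0.0582
```

Emit:
apply_moves(plan=[0,0,0.004,0,0,0,0,0,0,0,0,0])

```text
time_s: 21.57
tool_pos: [0.5335, -0.3302, 0.0853]
ee_rot: [-0.096, 0.995, -0.0, 0.0]
ft_force: [-0.5, 0.1, 1.7]
opening: 0.0581
```

Emit:
apply_moves(plan=[0,0,0.004,0,0,0,0,0,0,0,0,0])

```text
time_s: 21.73
tool_pos: [0.5335, -0.3302, 0.0852]
ee_rot: [-0.096, 0.995, -0.0, 0.0]
ft_force: [-1.5, 1.1, 3.3]
opening: 0.0581
```

Emit:
apply_moves(plan=[0,0,-0.003,0,0,0,-0.05,0,0,0,0,0,-0.05,0,0,0,0,0,-0.02,0,0,0,0,0,0,0,0,0,0,0])

```text
time_s: 22.15
tool_pos: [0.5462, -0.3281, 0.0852]
ee_rot: [-0.096, 0.995, -0.0, 0.001]
ft_force: [-0.4, -0.9, 3.7]
opening: 0.058
```

```bash
python3 st.py
```

```text
22.15 stand [-0.1033  0.0008  0.0852] open 0.058 f_along -0.57 f_lat -0.84 fz 3.67 T [ 0.11 -0.13 -0.02] yaw 0.192 q [-0.66  0.64  1.34  0.    1.16 -2.42]
```

Emit:
apply_moves(plan=[0,0,-0.003,0,0,0,-0.01,0,0,0,0,0,-0.01,0,0,0,0,0,0,0,0,0,0,0])

```text
time_s: 22.48
tool_pos: [0.547, -0.3275, 0.0852]
ee_rot: [-0.095, 0.995, 0.0, -0.0]
ft_force: [-1.7, -1.0, 3.7]
opening: 0.0579
```

Emit:
apply_moves(plan=[-0.01,0,0,0,0,0,-0.01,0,0,0,0,0])

```text
time_s: 22.65
tool_pos: [0.5489, -0.3271, 0.0852]
ee_rot: [-0.095, 0.995, 0.0, -0.0]
ft_force: [-3.1, -1.0, 2.9]
opening: 0.0583
```

```bash
python3 st.py
```

```text
22.65 stand [-0.1005  0.0013  0.0852] open 0.0583 f_along -3.23 f_lat -0.35 fz 2.88 T [ 0.06  0.28 -0.04] yaw 0.191 q [-0.66  0.64  1.33 -0.    1.16 -2.42]
```

Emit:
apply_moves(plan=[-0.01,0,0,0,0,0,0,0,0,0,0,0])

```text
time_s: 22.82
tool_pos: [0.5502, -0.3269, 0.0852]
ee_rot: [-0.096, 0.995, 0.0, 0.0]
ft_force: [-2.4, -0.4, 3.5]
opening: 0.058
```

Emit:
apply_moves(plan=[-0.01,0,0,0,0,0,0,0,0,0,0,0])

```text
time_s: 22.98
tool_pos: [0.5512, -0.3267, 0.0852]
ee_rot: [-0.096, 0.995, 0.0, 0.0]
ft_force: [-2.2, -0.4, 3.9]
opening: 0.058
```

```bash
python3 st.py
```

```text
22.98 stand [-0.0981  0.0012  0.0852] open 0.058 f_along -2.2 f_lat -0.03 fz 3.9 T [ 0.13  0.19 -0.02] yaw 0.191 q [-0.65  0.65  1.33  0.    1.17 -2.42]
```

Emit:
apply_moves(plan=[-0.01,0,0,0,0,0,0,0,0,0,0,0])

```text
time_s: 23.15
tool_pos: [0.5522, -0.3265, 0.0852]
ee_rot: [-0.096, 0.995, -0.0, 0.0]
ft_force: [-1.4, -0.8, 3.3]
opening: 0.0583
```

Emit:
apply_moves(plan=[-0.01,0,0,0,0,0,0,0,0,0,0,0])

```text
time_s: 23.32
tool_pos: [0.5532, -0.3263, 0.0852]
ee_rot: [-0.096, 0.995, -0.0, 0.0]
ft_force: [-1.7, -0.9, 2.6]
opening: 0.0586
```

```bash
python3 st.py
```

```text
23.32 stand [-0.0961  0.0012  0.0852] open 0.0586 f_along -1.81 f_lat -0.52 fz 2.63 T [ 0.04  0.12 -0.  ] yaw 0.191 q [-0.65  0.65  1.32  0.    1.17 -2.41]
```

Emit:
apply_moves(plan=[-0.01,0,0,0,0,0,0,0,0,0,0,0])

```text
time_s: 23.48
tool_pos: [0.5541, -0.3262, 0.0852]
ee_rot: [-0.096, 0.995, -0.0, -0.0]
ft_force: [-1.6, -0.9, 2.3]
opening: 0.0583
```

Emit:
apply_moves(plan=[-0.01,0,0,0,0,0,0,0,0,0,0,0])

```text
time_s: 23.65
tool_pos: [0.5545, -0.3261, 0.0852]
ee_rot: [-0.096, 0.995, 0.0, -0.001]
ft_force: [-4.4, -1.0, 4.3]
opening: 0.0582
```

```bash
python3 st.py
```

```text
23.65 stand [-0.0948  0.0012  0.0852] open 0.0582 f_along -4.54 f_lat -0.1 fz 4.28 T [-0.04  0.62  0.02] yaw 0.191 q [-0.65  0.65  1.32 -0.    1.17 -2.41]
```

Emit:
apply_moves(plan=[-0.01,0,0,0,0,0,0,0,0,0,0,0])

```text
time_s: 23.82
tool_pos: [0.5545, -0.3261, 0.0852]
ee_rot: [-0.096, 0.995, 0.0, -0.002]
ft_force: [-8.1, -2.4, 4.7]
opening: 0.0581
```

Emit:
apply_moves(plan=[-0.01,0,0,0,0,0,0,0,0,0,0,0])

```text
time_s: 23.98
tool_pos: [0.5545, -0.3261, 0.0851]
ee_rot: [-0.096, 0.995, 0.0, -0.002]
ft_force: [-12.2, -1.9, 7.1]
opening: 0.0581
```

```bash
python3 st.py; python3 - <<'E'
from h import *
p=shot("scene");save(p,"c12.png",(230,320,440,550),7)
q=shot("side");save(q,"s12.png",(130,210,340,450),7)
E
```

```text
23.98 stand [-0.0948  0.0012  0.0851] open 0.0581 f_along -12.37 f_lat 0.5 fz 7.06 T [-0.22  1.72  0.14] yaw 0.191 q [-0.65  0.65  1.31 -0.    1.18 -2.41]
```

View pics/c12.png

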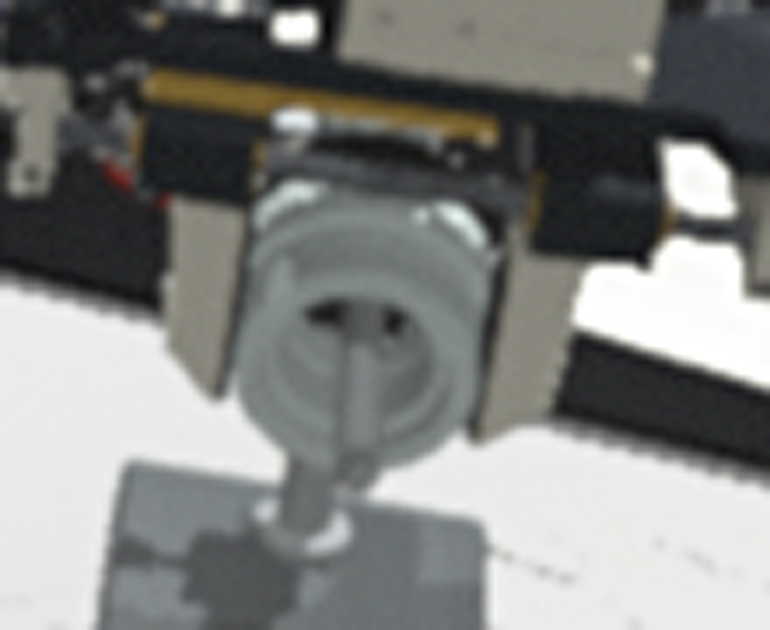

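View pics/s12.png

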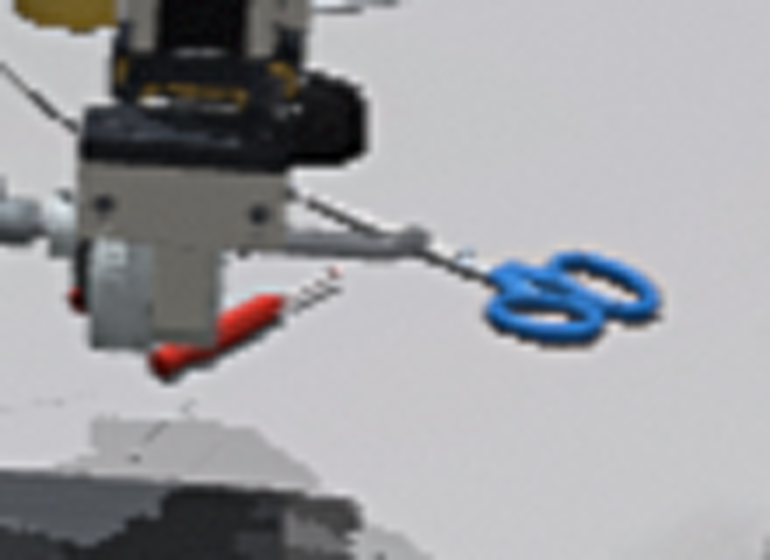

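Emit:
apply_moves(plan=[0.02,0,-0.002,0,0,0,0,0,0,0,0,0])

```text
time_s: 24.25
tool_pos: [0.5546, -0.3261, 0.0853]
ee_rot: [-0.095, 0.995, 0.0, -0.0]
ft_force: [-4.0, -1.8, 2.2]
opening: 0.0583
```

```bash
python3 st.py
```

```text
24.25 stand [-0.0947  0.0012  0.0853] open 0.0583 f_along -4.29 f_lat -0.99 fz 2.21 T [-0.05  0.59  0.04] yaw 0.191 q [-0.65  0.65  1.32 -0.    1.17 -2.41]
```

Emit:
apply_moves(plan=[0,0,0,0,0,0,0,0,0,0,0,0,0,0,0,0,0,0,0,0,0,0,0,0,0,0,0,0,0,0], fingers=0)

```text
time_s: 24.67
tool_pos: [0.5553, -0.3258, 0.0853]
ee_rot: [-0.096, 0.995, 0.0, 0.0]
ft_force: [-0.7, -0.4, -0.4]
opening: 0.0868
```

```bash
python3 st.py; python3 - <<'E'
from h import *
w=shot("wrist");save(w,"w13.png",(200,440,200,460),3)
q=shot("side");save(q,"s13.png",(130,210,340,450),7)
E
```

```text
24.67 stand [-0.094   0.0014  0.0853] open 0.0868 f_along -0.73 f_lat -0.3 fz -0.37 T [ 0.17 -0.03 -0.  ] yaw 0.192 q [-0.65  0.65  1.32  0.    1.17 -2.41]
```

View pics/w13.png

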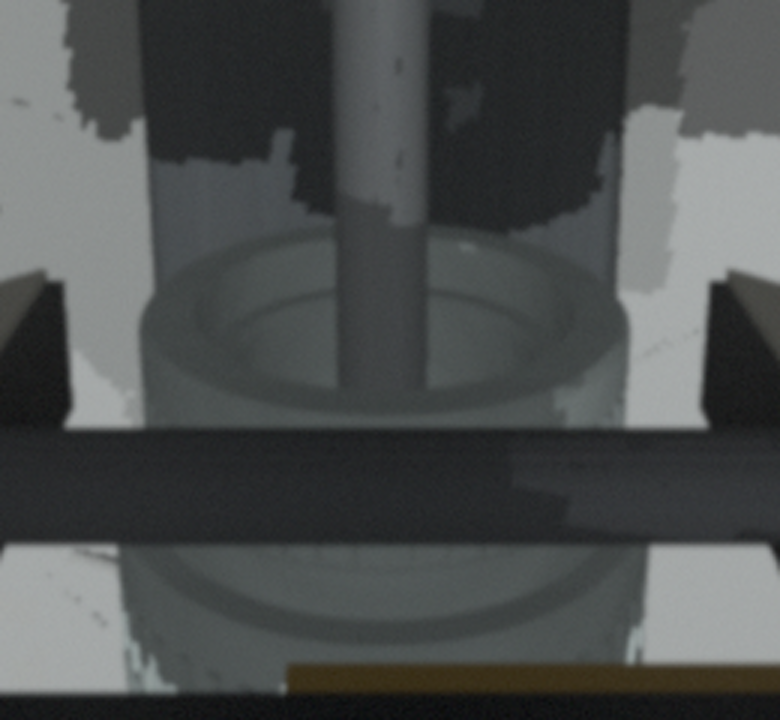

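View pics/s13.png

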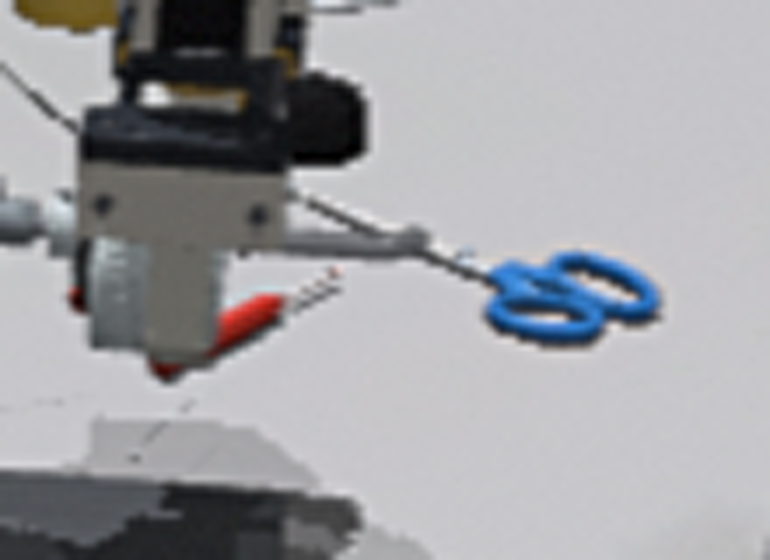

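Emit:
apply_moves(plan=[0,0,-0.1,0,0,0,0,0,-0.2,0,0,0,0,0,-0.3,0,0,0,0.05,0.1,-0.25,0,0,0,0.1,0.25,-0.1,0,0,0.001])

```text
time_s: 25.18
tool_pos: [0.5357, -0.2973, 0.1848]
ee_rot: [-0.093, 0.996, -0.003, 0.003]
ft_force: [-0.3, 1.3, 1.1]
opening: 0.0915
```

```bash
python3 st.py; python3 - <<'E'
from h import *
p=shot("scene");save(p,"c14.png",(230,320,440,550),7)
q=shot("side");save(q,"s14.png",(130,210,340,450),7)
s=env.sense();print(s["tool_pos"]);go([.428,.229,.09],.14,17)
E
```

```text
25.18 stand [-0.1078  0.033   0.1848] open 0.0915 f_along -0.06 f_lat 1.38 fz 1.11 T [ 0.16 -0.04  0.  ] yaw 0.187 q [-0.63  0.51  1.29 -0.    1.33 -2.39]
[ 0.53362491 -0.29294575  0.18432958]
need 14 rows 17 end [0.428 0.229 0.09 ]
[0.003, 0.313, 0.055, 0.0, 0.0001, 0.0009, 0.005, 0.314, 0.054, 0.0, 0.0001, 0.0009, 0.005, 0.313, 0.055, 0.0, 0.0001, 0.0009, 0.006, 0.313, 0.055, 0.0, 0.0001, 0.0009, 0.007, 0.314, 0.054, 0.0, 0.0001, 0.0009]
[0.008, 0.313, 0.055, 0.0, 0.0001, 0.0009, 0.009, 0.313, 0.055, 0.0, 0.0001, 0.0009, 0.009, 0.314, 0.054, 0.0, 0.0001, 0.0009, 0.011, 0.313, 0.055, 0.0, 0.0001, 0.0009, 0.011, 0.313, 0.054, 0.0, 0.0001, 0.0009]
[0.012, 0.313, 0.055, 0.0, 0.0001, 0.0009, 0.013, 0.313, 0.055, 0.0, 0.0001, 0.0009, 0.014, 0.313, 0.054, 0.0, 0.0001, 0.0009, 0.015, 0.313, 0.055, 0.0, 0.0001, 0.0009, 0.015, 0.313, 0.055, 0.0, 0.0001, 0.0009]
[0.017, 0.313, 0.055, 0.0, 0.0001, 0.0009, 0.017, 0.313, 0.054, 0.0, 0.0001, 0.0009]
```

View pics/c14.png

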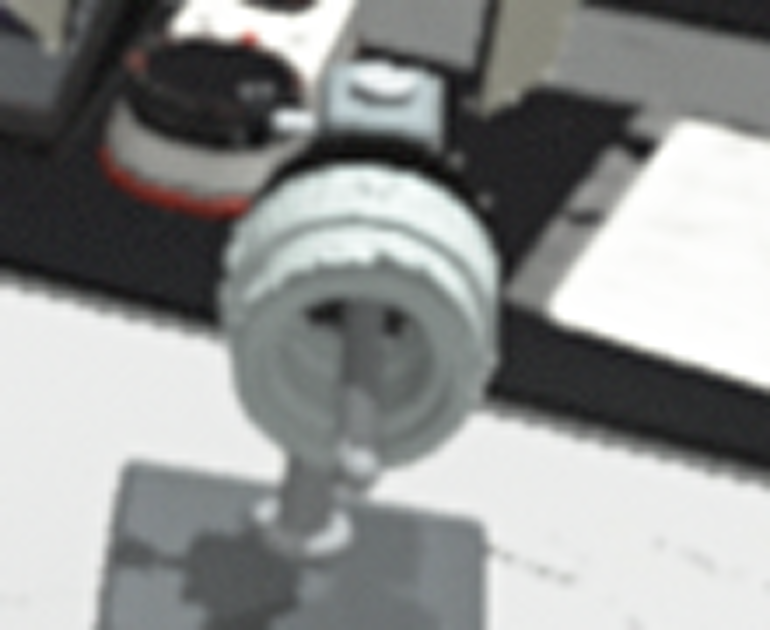

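View pics/s14.png

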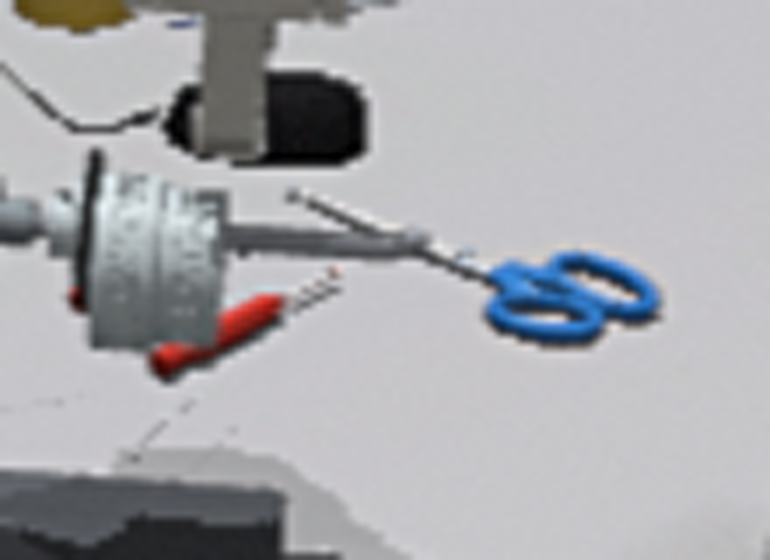

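Emit:
apply_moves(plan=[0.01,0.33,0.03,0,0,0.001,0.01,0.38,0.04,0,0,0.001,0.01,0.39,0.05,0,0,0.001,0.01,0.39,0.05,0,0,0.001,0.01,0.39,0.05,0,0,0.001])

```text
time_s: 25.7
tool_pos: [0.4943, -0.1092, 0.1583]
ee_rot: [-0.086, 0.996, -0.0, 0.0]
ft_force: [1.2, 0.3, -0.3]
opening: 0.0915
```

Emit:
apply_moves(plan=[0.01,0.39,0.06,0,0,0.001,0.01,0.39,0.06,0,0,0.001,0.01,0.39,0.06,0,0,0.001,0.01,0.39,0.06,0,0,0.001,0.01,0.39,0.06,0,0,0.001])

```text
time_s: 26.12
tool_pos: [0.4573, 0.0826, 0.1284]
ee_rot: [-0.078, 0.997, -0.0, 0.0]
ft_force: [1.2, 0.2, 0.5]
opening: 0.0919
```

Emit:
apply_moves(plan=[0.01,0.36,0.06,0,0,0.001,0.01,0.3,0.06,0,0,0.001,0.01,0.2,0.06,0,0,0.001,0.01,0.1,0.05,0,0,0.001,0,0,0,0,0,0])

```text
time_s: 26.53
tool_pos: [0.4381, 0.1765, 0.1046]
ee_rot: [-0.073, 0.997, -0.0, -0.001]
ft_force: [0.6, -0.0, -1.1]
opening: 0.0914
```

```bash
python3 st.py; python3 - <<'E'
from h import *
s=env.sense();print(s["tool_pos"]);go([.428,.229,.08],.14)
E
```

```text
26.53 stand [-0.1133  0.5168  0.1046] open 0.0914 f_along 0.55 f_lat -0.14 fz -1.12 T [ 0.21 -0.01  0.  ] yaw 0.147 q [ 0.22  0.35  1.79  0.    1.   -1.5 ]
[0.4381354  0.17653232 0.10456864]
need 2 rows 2 end [0.428 0.229 0.08 ]
[0.012, 0.267, 0.123, 0.0, -0.0003, 0.0011, 0.012, 0.267, 0.123, 0.0, -0.0003, 0.0011]
```

Emit:
apply_moves(plan=[0.012,0.25,0.09,0,0,0.001,0.012,0.2,0.08,0,0,0,0,0.06,0.05,0,0,0,0,0,0,0,0,0,0,0,0,0,0,0])

```text
time_s: 26.95
tool_pos: [0.4298, 0.2244, 0.0834]
ee_rot: [-0.07, 0.998, -0.0, -0.0]
ft_force: [-0.2, -0.5, -0.1]
opening: 0.092
```

```bash
python3 - <<'E'
from h import *
s=env.sense();print(s["time_s"],s["tool_pos"],s["dq"].round(3))
w=shot("wrist");save(w,"w15.png",(200,360,230,440),3.5)
for d in vision.cut_out(w,"small_collar"):
    m=d["pixels"];ys,xs=np.nonzero(m);print(round(d["p"],2),np.round(d["position"],1),xs.min(),xs.max(),ys.min(),ys.max())
E
```

```text
26.95 [0.42978915 0.22436064 0.08344391] [-0.009 -0.013 -0.006 -0.001  0.002  0.003]
0.89 [265.5 340.8] 292 383 231 308
```

View pics/w15.png

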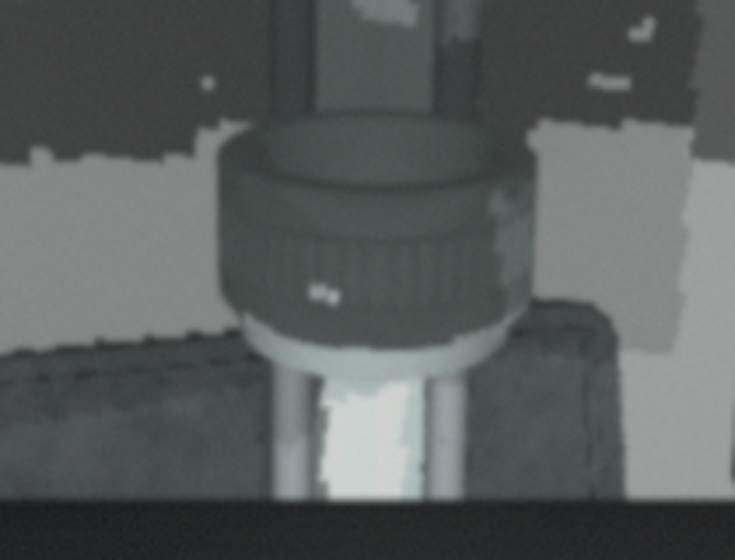

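```bash
python3 - <<'E'
from h import *
w=shot("wrist");s=env.sense();T=T_tool(s);Ti=np.linalg.inv(T)
L=at_z(w,263,292,.052);Rr=at_z(w,263,383.1,.052);print("w",np.linalg.norm(L-Rr),(Ti@np.r_[(L+Rr)/2,1]).round(4))
f=at_z(w,253.7,337.6,.077);b=at_z(w,300,337.6,.077);e=at_z(w,307.7,337.6,.0734)
for X in(f,b,e): print((Ti@np.r_[X,1]).round(4))
print(s["tool_pos"])
E
```

```text
w 0.05071774620974135 [0.0013 0.0049 0.0319 1.    ]
[0.0145 0.0043 0.0069 1.    ]
[-0.0101  0.0045  0.0069  1.    ]
[-0.016   0.0046  0.0105  1.    ]
[0.43004832 0.22434925 0.08389995]
```

Emit:
apply_moves(plan=[0.01,0.025,0.05,0,0,0,0.01,0.022,0.2,0,0,0,0,0,0.25,0,0,0,0,0,0.2,0,0,0,0,0,0.1,0,0,0])

```text
time_s: 27.52
tool_pos: [0.4255, 0.229, 0.0014]
ee_rot: [-0.07, 0.998, -0.0, -0.001]
ft_force: [-0.6, -0.4, 0.1]
opening: 0.0916
```

Emit:
apply_moves(plan=[0,0,0,0,0,0,0,0,0,0,0,0,0,0,0,0,0,0,0,0,0,0,0,0,0,0,0,0,0,0], fingers=1, grip_force=25)

```text
time_s: 27.93
tool_pos: [0.4274, 0.23, 0.0044]
ee_rot: [-0.07, 0.998, 0.0, 0.001]
ft_force: [0.5, 0.3, -0.4]
opening: 0.0629
```

Emit:
apply_moves(plan=[0,0,0,0,0,0,0,0,0,0,0,0,0,0,0,0,0,0,0,0,0,0,0,0])

```text
time_s: 28.27
tool_pos: [0.427, 0.2298, 0.0039]
ee_rot: [-0.07, 0.998, 0.0, 0.0]
ft_force: [-1.2, -2.0, 5.2]
opening: 0.0491
```

Emit:
apply_moves(plan=[0,0,-0.05,0,0,0,0,0,-0.15,0,0,0,0,0,-0.3,0,0,0,0,0,-0.35,0,0,0,0,-0.1,-0.33,0,0,0])

```text
time_s: 28.68
tool_pos: [0.4273, 0.2207, 0.1227]
ee_rot: [-0.071, 0.997, 0.0, -0.001]
ft_force: [0.9, -0.1, -0.8]
opening: 0.0491
```

```bash
python3 st.py; python3 - <<'E'
from h import *
s=env.sense();print(s["tool_pos"]);go(sp(-.232,.125),YA,17)
E
```

```text
28.68 stand [-0.1156  0.5622  0.1227] open 0.0491 f_along 0.86 f_lat -0.26 fz -0.77 T [ 0.14 -0.02 -0.03] yaw 0.142 q [ 0.32  0.34  1.75  0.    1.05 -1.4 ]
[0.42729582 0.22072189 0.12270593]
need 15 rows 17 end [ 0.42   -0.3534  0.125 ]
[0.052, -0.334, -0.001, 0.0, 0.0, -0.0009, 0.053, -0.333, -0.002, 0.0, 0.0, -0.0009, 0.054, -0.334, -0.001, 0.0, 0.0, -0.0009, 0.055, -0.333, -0.002, 0.0, 0.0, -0.0009, 0.056, -0.333, -0.001, 0.0, 0.0, -0.0009]
[0.056, -0.333, -0.002, 0.0, 0.0, -0.0009, 0.058, -0.333, -0.001, 0.0, 0.0, -0.0009, 0.059, -0.332, -0.002, 0.0, 0.0, -0.0009, 0.059, -0.333, -0.001, 0.0, 0.0, -0.0009, 0.061, -0.332, -0.002, 0.0, 0.0, -0.0009]
[0.061, -0.332, -0.001, 0.0, 0.0, -0.0009, 0.063, -0.332, -0.002, 0.0, 0.0, -0.0009, 0.063, -0.332, -0.001, 0.0, 0.0, -0.0009, 0.064, -0.331, -0.001, 0.0, 0.0, -0.0009, 0.066, -0.332, -0.002, 0.0, 0.0, -0.0009]
[0.066, -0.331, -0.001, 0.0, 0.0, -0.0009, 0.067, -0.331, -0.002, 0.0, 0.0, -0.0009]
```

Emit:
apply_moves(plan=[0.06,-0.25,0,0,0,-0.001,0.07,-0.35,0,0,0,-0.001,0.07,-0.37,0,0,0,-0.001,0.07,-0.37,0,0,0,-0.001,0.07,-0.37,0,0,0,-0.001])

```text
time_s: 29.1
tool_pos: [0.419, 0.0445, 0.1216]
ee_rot: [-0.079, 0.997, 0.0, 0.0]
ft_force: [1.2, 0.5, -0.7]
opening: 0.0491
```

Emit:
apply_moves(plan=[0.07,-0.37,0,0,0,-0.001,0.07,-0.37,0,0,0,-0.001,0.07,-0.37,0,0,0,-0.001,0.07,-0.37,0,0,0,-0.001,0.07,-0.37,0,0,0,-0.001])

```text
time_s: 29.52
tool_pos: [0.4145, -0.1441, 0.1216]
ee_rot: [-0.086, 0.996, 0.0, 0.0]
ft_force: [2.1, 0.1, -0.2]
opening: 0.049
```

Emit:
apply_moves(plan=[0.06,-0.37,0,0,0,-0.001,0.06,-0.37,0,0,0,-0.001,0.05,-0.37,0,0,0,-0.001,0.03,-0.3,0,0,0,-0.001,0.02,-0.2,0,0,0,-0.001])

```text
time_s: 29.93
tool_pos: [0.4217, -0.3078, 0.1214]
ee_rot: [-0.093, 0.996, -0.0, 0.0]
ft_force: [-0.4, 0.7, -0.7]
opening: 0.0489
```

```bash
python3 st.py
```

```text
29.93 stand [-0.2217  0.0445  0.1214] open 0.0489 f_along -0.23 f_lat 0.81 fz -0.71 T [ 0.12 -0.03 -0.05] yaw 0.186 q [-0.78  0.41  1.64 -0.    1.09 -2.53]
```

Emit:
apply_moves(plan=[0.05,-0.2,0.08,0,0,-0.001,0.03,-0.12,0.08,0,0,0,0,-0.03,0.05,0,0,0,0,0,0.01,0,0,0,0,0,0,0,0,0])

```text
time_s: 30.35
tool_pos: [0.4203, -0.3392, 0.0987]
ee_rot: [-0.096, 0.995, 0.001, -0.001]
ft_force: [-0.1, 1.3, -0.3]
opening: 0.0491
```

```bash
python3 st.py
```

```text
30.35 stand [-0.229   0.0138  0.0987] open 0.0491 f_along 0.17 f_lat 1.25 fz -0.26 T [ 0.1  -0.06 -0.03] yaw 0.191 q [-0.82  0.47  1.62  0.    1.06 -2.58]
```

Emit:
apply_moves(plan=[0,-0.08,0,0,0,0,0,-0.045,0,0,0,0,-0.05,0,0,0,0,0,-0.1,0,0,0,0,0,0,0,0,0,0,0])

```text
time_s: 30.77
tool_pos: [0.4397, -0.3497, 0.0998]
ee_rot: [-0.096, 0.995, -0.0, 0.001]
ft_force: [0.2, 0.4, -1.0]
opening: 0.049
```

```bash
python3 st.py
```

```text
30.77 stand [-2.12e-01 -2.00e-04  9.98e-02] open 0.049 f_along 0.32 f_lat 0.35 fz -1.03 T [ 0.16 -0.01 -0.01] yaw 0.192 q [-0.81  0.5   1.56  0.    1.08 -2.57]
```

Emit:
apply_moves(plan=[-0.1,0.007,0,0,0,0,-0.14,0.007,0,0,0,0,-0.15,0,0,0,0,0,-0.15,0,0,0,0,0,-0.1,0,0,0,0,0])

```text
time_s: 31.18
tool_pos: [0.5021, -0.3358, 0.0994]
ee_rot: [-0.096, 0.995, -0.0, 0.0]
ft_force: [-0.1, -0.0, -0.8]
opening: 0.0491
```

Emit:
apply_moves(plan=[-0.06,0,0,0,0,0,-0.03,0,0,0,0,0,0,0,0.04,0,0,0,0,0,0,0,0,0])

```text
time_s: 31.52
tool_pos: [0.5085, -0.3346, 0.0945]
ee_rot: [-0.095, 0.995, 0.001, -0.001]
ft_force: [-0.6, 0.2, -0.9]
opening: 0.0487
```

```bash
python3 st.py; python3 - <<'E'
from h import *
w=shot("wrist");save(w,"w16.png",(200,440,200,460),3)
E
```

```text
31.52 stand [-0.1416  0.0016  0.0945] open 0.0487 f_along -0.55 f_lat 0.32 fz -0.95 T [ 0.13  0.02 -0.03] yaw 0.191 q [-0.71  0.58  1.42 -0.    1.14 -2.47]
```

View pics/w16.png

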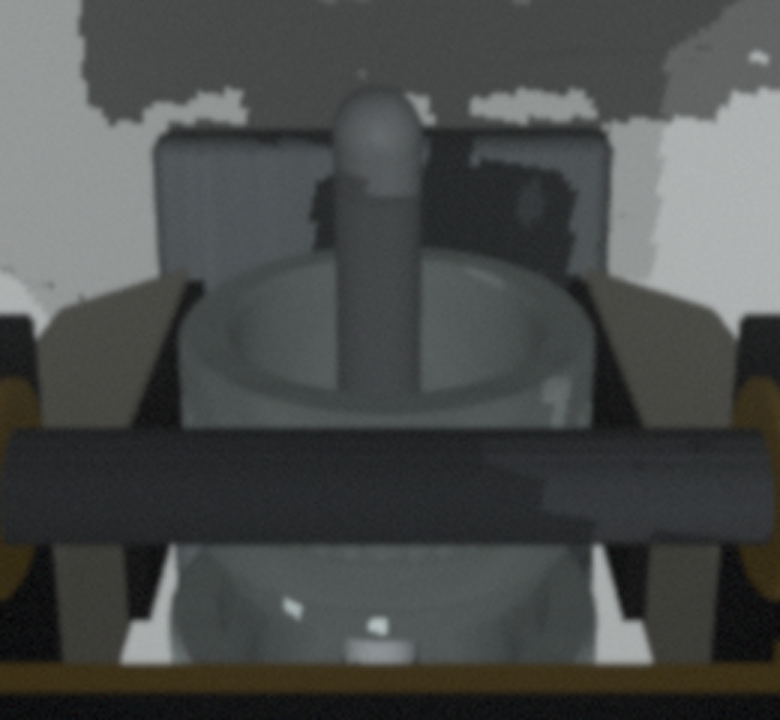

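Emit:
apply_moves(plan=[0,-0.005,0.04,0,0,0,0,0,0.02,0,0,0,0,0,0,0,0,0,0,0,0,0,0,0])

```text
time_s: 31.9
tool_pos: [0.509, -0.3354, 0.0893]
ee_rot: [-0.095, 0.995, 0.0, -0.0]
ft_force: [0.1, 0.7, -1.0]
opening: 0.049
```

```bash
python3 st.py
```

```text
31.9 stand [-0.1413  0.0007  0.0893] open 0.049 f_along 0.27 f_lat 0.65 fz -1.01 T [ 0.09 -0.04 -0.01] yaw 0.191 q [-0.71  0.59  1.42  0.    1.13 -2.47]
```

Emit:
apply_moves(plan=[0,0,0.015,0,0,0,0,0,0.01,0,0,0,0,0,0,0,0,0])

```text
time_s: 32.15
tool_pos: [0.5092, -0.3353, 0.0867]
ee_rot: [-0.095, 0.995, 0.0, -0.0]
ft_force: [0.6, -0.5, 0.3]
opening: 0.0489
```

Emit:
apply_moves(plan=[0,0,0.006,0,0,0,0,0,0,0,0,0])

```text
time_s: 32.32
tool_pos: [0.5093, -0.3353, 0.0863]
ee_rot: [-0.096, 0.995, 0.0, 0.0]
ft_force: [0.8, -0.1, -0.8]
opening: 0.0494
```

Emit:
apply_moves(plan=[0,0,0.005,0,0,0,0,0,0,0,0,0])

```text
time_s: 32.48
tool_pos: [0.5093, -0.3353, 0.0858]
ee_rot: [-0.096, 0.995, 0.0, 0.0]
ft_force: [0.2, 0.3, -1.1]
opening: 0.0492
```

Emit:
apply_moves(plan=[0,0,0.005,0,0,0,0,0,0,0,0,0])

```text
time_s: 32.65
tool_pos: [0.5093, -0.3353, 0.0852]
ee_rot: [-0.096, 0.995, 0.0, 0.0]
ft_force: [0.5, 0.6, -0.9]
opening: 0.0491
```

Emit:
apply_moves(plan=[0,0,0.004,0,0,0,0,0,0,0,0,0])

```text
time_s: 32.82
tool_pos: [0.5093, -0.3353, 0.0849]
ee_rot: [-0.095, 0.995, 0.0, 0.0]
ft_force: [-0.6, -0.2, -0.7]
opening: 0.0493
```

Emit:
apply_moves(plan=[0,0,0.004,0,0,0,0,0,0,0,0,0])

```text
time_s: 32.98
tool_pos: [0.5093, -0.3353, 0.0845]
ee_rot: [-0.096, 0.995, 0.0, 0.0]
ft_force: [0.8, 0.8, -0.7]
opening: 0.0492
```

Emit:
apply_moves(plan=[0,0,0.004,0,0,0,0,0,0,0,0,0])

```text
time_s: 33.15
tool_pos: [0.5093, -0.3354, 0.0843]
ee_rot: [-0.095, 0.995, -0.0, 0.0]
ft_force: [-0.2, -0.1, 0.8]
opening: 0.0494
```

Emit:
apply_moves(plan=[-0.04,0,0,0,0,0,-0.05,0,0,0,0,0,-0.04,0,0,0,0,0,0,0,0,0,0,0])

```text
time_s: 33.48
tool_pos: [0.5232, -0.3327, 0.0843]
ee_rot: [-0.096, 0.995, -0.0, 0.001]
ft_force: [0.0, 0.9, 1.1]
opening: 0.0492
```

```bash
python3 st.py
```

```text
33.48 stand [-0.1268  0.0006  0.0843] open 0.0492 f_along 0.19 f_lat 0.85 fz 1.1 T [ 0.13 -0.13 -0.01] yaw 0.192 q [-0.69  0.61  1.4   0.    1.13 -2.45]
```

Emit:
apply_moves(plan=[-0.01,0,0,0,0,0,-0.01,0,0,0,0,0,0,0,0,0,0,0])

```text
time_s: 33.73
tool_pos: [0.5241, -0.3325, 0.0842]
ee_rot: [-0.096, 0.995, -0.0, 0.0]
ft_force: [0.9, 0.3, 0.7]
opening: 0.049
```

Emit:
apply_moves(plan=[-0.01,0,0,0,0,0,0,0,0,0,0,0])

```text
time_s: 33.9
tool_pos: [0.525, -0.3324, 0.0842]
ee_rot: [-0.095, 0.995, -0.0, 0.0]
ft_force: [-1.2, 0.1, 1.1]
opening: 0.0491
```

Emit:
apply_moves(plan=[-0.01,0,0,0,0,0,0,0,0,0,0,0])

```text
time_s: 34.07
tool_pos: [0.526, -0.3322, 0.0842]
ee_rot: [-0.095, 0.995, -0.0, 0.0]
ft_force: [-1.4, 0.3, 1.2]
opening: 0.0491
```

```bash
python3 st.py
```

```text
34.07 stand [-0.1239  0.0006  0.0842] open 0.0491 f_along -1.33 f_lat 0.6 fz 1.17 T [0.06 0.09 0.  ] yaw 0.191 q [-0.69  0.62  1.39  0.    1.14 -2.45]
```

Emit:
apply_moves(plan=[-0.01,0,0,0,0,0,0,0,0,0,0,0])

```text
time_s: 34.23
tool_pos: [0.5271, -0.332, 0.0842]
ee_rot: [-0.095, 0.995, -0.0, 0.0]
ft_force: [-0.5, -0.1, 1.6]
opening: 0.0492
```

Emit:
apply_moves(plan=[-0.01,0,0,0,0,0,0,0,0,0,0,0])

```text
time_s: 34.4
tool_pos: [0.5281, -0.3317, 0.0842]
ee_rot: [-0.096, 0.995, -0.0, 0.0]
ft_force: [-1.2, 0.6, 1.8]
opening: 0.0491
```

Emit:
apply_moves(plan=[-0.01,0,0,0,0,0,0,0,0,0,0,0])

```text
time_s: 34.57
tool_pos: [0.5291, -0.3316, 0.0842]
ee_rot: [-0.096, 0.995, -0.0, 0.0]
ft_force: [-0.9, -0.4, 1.8]
opening: 0.0498
```

```bash
python3 st.py
```

```text
34.57 stand [-0.1208  0.0006  0.0842] open 0.0498 f_along -0.96 f_lat -0.22 fz 1.79 T [0.04 0.1  0.03] yaw 0.191 q [-0.68  0.62  1.38  0.    1.14 -2.44]
```

Emit:
apply_moves(plan=[-0.01,0,0,0,0,0,0,0,0,0,0,0])

```text
time_s: 34.73
tool_pos: [0.5301, -0.3314, 0.0842]
ee_rot: [-0.096, 0.995, -0.0, 0.0]
ft_force: [-0.6, -0.3, 2.5]
opening: 0.0492
```

Emit:
apply_moves(plan=[-0.01,0,0,0,0,0,0,0,0,0,0,0])

```text
time_s: 34.9
tool_pos: [0.5304, -0.3313, 0.0842]
ee_rot: [-0.096, 0.995, 0.0, -0.001]
ft_force: [-4.0, -0.8, 4.0]
opening: 0.049
```

Emit:
apply_moves(plan=[-0.01,0,0,0,0,0,0,0,0,0,0,0])

```text
time_s: 35.07
tool_pos: [0.5304, -0.3313, 0.0842]
ee_rot: [-0.096, 0.995, 0.0, -0.001]
ft_force: [-9.0, -1.2, 5.8]
opening: 0.0489
```

```bash
python3 st.py
```

```text
35.07 stand [-0.1195  0.0007  0.0842] open 0.0489 f_along -9.08 f_lat 0.56 fz 5.79 T [-0.1   1.18  0.07] yaw 0.191 q [-0.68  0.62  1.38 -0.    1.14 -2.44]
```

Emit:
apply_moves(plan=[-0.01,0,0,0,0,0,0,0,0,0,0,0])

```text
time_s: 35.23
tool_pos: [0.5304, -0.3313, 0.0841]
ee_rot: [-0.096, 0.995, 0.0, -0.002]
ft_force: [-11.5, -2.2, 6.8]
opening: 0.0492
```

```bash
python3 st.py; python3 - <<'E'
from h import *
q=shot("side");save(q,"s17.png",(130,210,340,450),7)
w=shot("wrist");save(w,"w17.png",(200,440,200,460),3)
E
```

```text
35.23 stand [-0.1195  0.0007  0.0841] open 0.0492 f_along -11.69 f_lat 0.05 fz 6.8 T [-0.22  1.74  0.13] yaw 0.191 q [-0.68  0.62  1.37 -0.    1.15 -2.44]
```

View pics/s17.png

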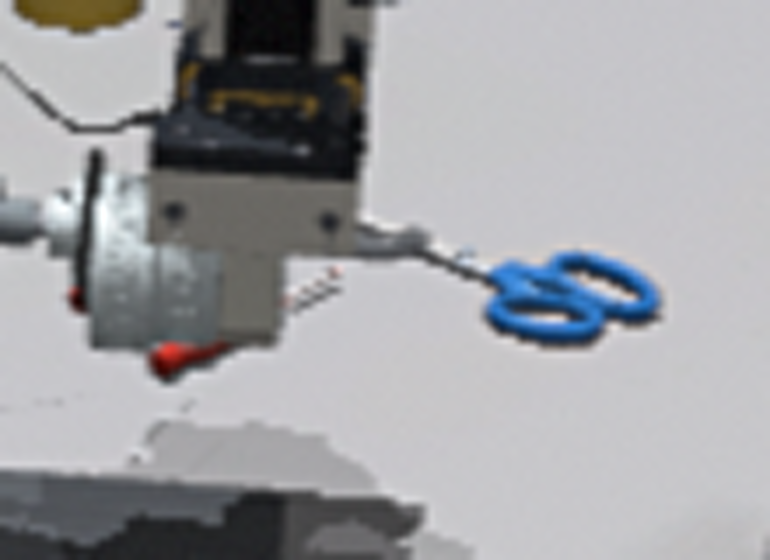

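View pics/w17.png

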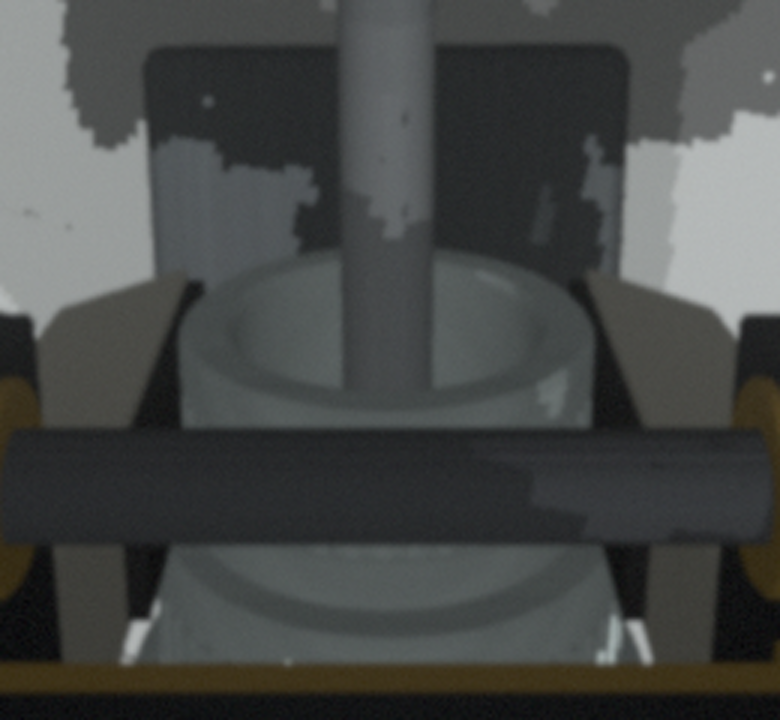

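Looks seated flush, with the small collar's back face against the medium's front. I'll relax the push and release.

Emit:
apply_moves(plan=[0.02,0,-0.002,0,0,0,0,0,0,0,0,0])

```text
time_s: 35.5
tool_pos: [0.5304, -0.3313, 0.0842]
ee_rot: [-0.095, 0.995, 0.0, -0.0]
ft_force: [-4.1, -2.1, 2.7]
opening: 0.0489
```

Emit:
apply_moves(plan=[0,0,0,0,0,0,0,0,0,0,0,0,0,0,0,0,0,0,0,0,0,0,0,0,0,0,0,0,0,0], fingers=0)

```text
time_s: 35.92
tool_pos: [0.5311, -0.3309, 0.0842]
ee_rot: [-0.096, 0.995, 0.0, 0.0]
ft_force: [-0.1, 0.8, 0.1]
opening: 0.0779
```

```bash
python3 st.py; python3 - <<'E'
from h import *
w=shot("wrist");save(w,"w18.png",(200,440,200,460),3)
E
```

```text
35.92 stand [-0.1187  0.0009  0.0842] open 0.0779 f_along 0.07 f_lat 0.81 fz 0.08 T [ 0.15 -0.01 -0.03] yaw 0.192 q [-0.68  0.62  1.38  0.    1.14 -2.44]
```

View pics/w18.png

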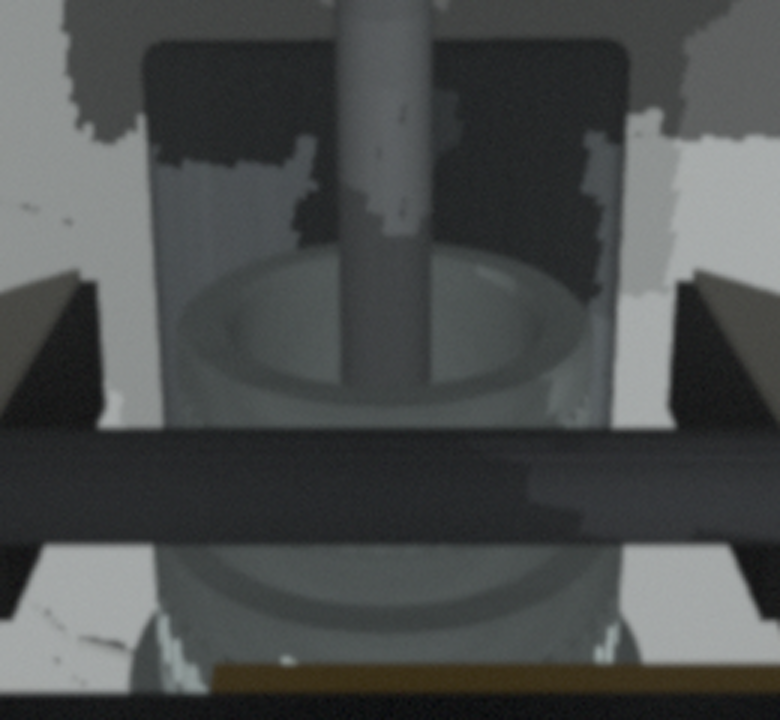

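Released; the collar stayed put. Raise straight up, then check from the fixed cameras.

Emit:
apply_moves(plan=[0,0,-0.05,0,0,0,0,0,-0.2,0,0,0,0,0,-0.3,0,0,0,0,0,-0.3,0,0,0,0.1,0.2,-0.1,0,0,0])

```text
time_s: 36.38
tool_pos: [0.5201, -0.3169, 0.1841]
ee_rot: [-0.095, 0.995, -0.004, 0.003]
ft_force: [0.1, -0.2, 0.1]
opening: 0.0918
```

Emit:
apply_moves(plan=[0.2,0.2,0,0,0,0,0.2,0.2,0,0,0,0,0.1,0.1,0,0,0,0,0,0,0,0,0,0,0,0,0,0,0,0])

```text
time_s: 36.8
tool_pos: [0.4589, -0.274, 0.1803]
ee_rot: [-0.095, 0.995, -0.001, 0.001]
ft_force: [0.1, 0.5, -0.3]
opening: 0.0917
```

```bash
python3 st.py; python3 - <<'E'
from h import *
p=shot("scene");save(p,"c19.png",(230,320,440,550),7)
q=shot("side");save(q,"s19.png",(130,210,340,450),7)
def z7(rc): return (rc-[130,340])*7
for x in (-.06,-.084,-.108,-.132): print(z7(proj(q,sp(x,.1335))[0]).round())
E
```

```text
36.8 stand [-0.1787  0.0705  0.1803] open 0.0917 f_along 0.19 f_lat 0.44 fz -0.31 T [ 0.14 -0.02  0.  ] yaw 0.191 q [-0.68  0.37  1.52  0.    1.24 -2.44]
[256.  96.]
[260. 159.]
[265. 222.]
[270. 286.]
```

View pics/c19.png

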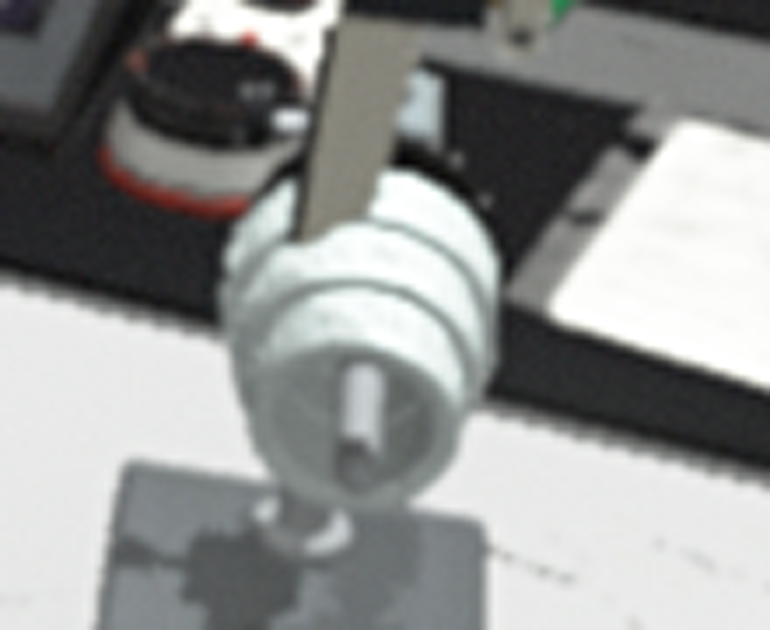

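View pics/s19.png

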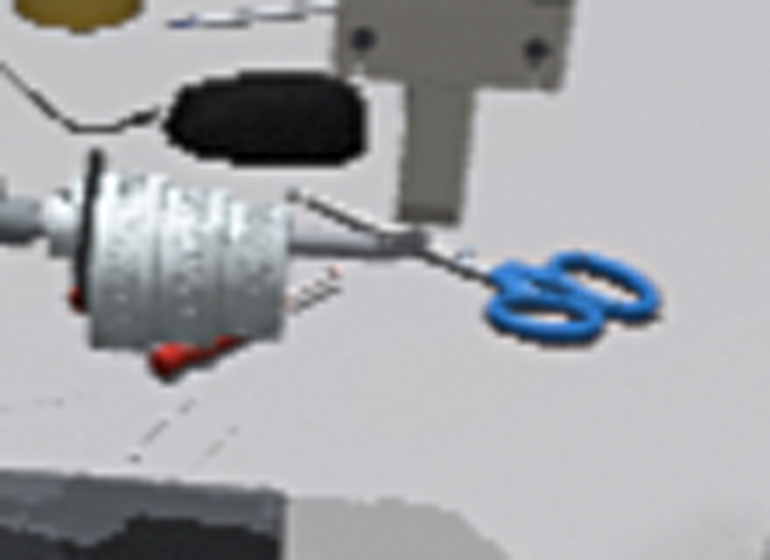

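```bash
python3 - <<'E'
from h import *
print(env.job_done())
E
```

```text
the job is handed in; nothing more can be done
None
```

All three collars are hanging on the hook rod in order (large, medium, small), each pushed home and let go. I handed the job in at about 37 s; the system gave no verdict.

**Final checks**
- **Seating:** in the last side picture the collar joints and end faces sit within about 0.3 px of where three tightly stacked 24 mm collars should be, with no gap showing. Each spigot also ran into a firm stop at about 12 N of push.
- **Forces:** the highest push I read was about 15.6 N, the large collar on the buffer. The limit is 25 N.
- **Release:** before opening the fingers I confirmed by force that the rod was carrying the collar. The pictures taken after each release showed it still in place.
- **Found by touch:** the rod is about 18 mm above its lowest setting, and the buffer face is about 60 mm in front of the post.
- **Bystanders:** I did not compare them before and after, but the gripper stayed well clear of them.

**What disagreed or went wrong**
- **Fingertips:** in all three cameras they sit about 43 mm further back than the stated tool frame. My first grasp closed above the large collar without moving it; I corrected for this on all later grasps.
- **Typing slip:** I turned the tool about 7° while carrying the medium collar, before it reached the rod. I turned it back before going on.

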